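# Load the keyed collars and pack the test kit tray

### The job

Make up the panel-test kit tray: put every coloured keyed collar that is lying out onto a steel D-post of the tray, one to a post, any collar on any post, turned so that its flat meets the post's flat and it sits fully down on the tray. Pack the mains adapter, the small white carton, the loupe and the stamp in one row in the blue-rimmed bay, each upright, as they stand now, and flat on the bay floor inside the rim. Leave the other things on the table where they are.

Things in the scene. Friction and masses are not known exactly. Their poses are not given: they have to be found in the camera images.
- tray: the kit tray, fixed to the table: grey base plate 172 x 248 mm, 5 mm thick; origin at the centre of its underside; its x axis runs from the side with the four posts to the side with the packing bay, its y axis along the row of posts and along the bay. The bay has a blue rim
- bay_floor (a point): centre of the bay's floor, 5 mm over the table (44 mm from the tray's centre along tray x); axes as the tray's. The bay is 57 mm wide inside (tray x) and 230 mm long inside (tray y); its rim is 4.5 mm thick and its top stands 10 mm over the bay floor
- post_a: fixed steel post a of D section on the tray (44 mm from the tray's centre along -x of the tray, 93 mm along its y; posts are 62 mm apart): radius 10 mm, with a flat 5 mm from its axis, 30 mm high with a 3 mm tapered top. Origin at its foot on the tray plate, z up; its x axis points out of the flat, where a black line is drawn on the tray
- post_b: fixed steel post b of D section on the tray (44 mm from the tray's centre along -x of the tray, 31 mm along its y; posts are 62 mm apart): radius 10 mm, with a flat 5 mm from its axis, 30 mm high with a 3 mm tapered top. Origin at its foot on the tray plate, z up; its x axis points out of the flat, where a black line is drawn on the tray
- post_c: fixed steel post c of D section on the tray (44 mm from the tray's centre along -x of the tray, -31 mm along its y; posts are 62 mm apart): radius 10 mm, with a flat 5 mm from its axis, 30 mm high with a 3 mm tapered top. Origin at its foot on the tray plate, z up; its x axis points out of the flat, where a black line is drawn on the tray
- post_d: fixed steel post d of D section on the tray (44 mm from the tray's centre along -x of the tray, -93 mm along its y; posts are 62 mm apart): radius 10 mm, with a flat 5 mm from its axis, 30 mm high with a 3 mm tapered top. Origin at its foot on the tray plate, z up; its x axis points out of the flat, where a black line is drawn on the tray
- collar_a_c (a point): centre (half-way up) of the red keyed collar, possibly absent: an octagon 44 mm across its flats and 24 mm high, 80 g, with a D-shaped bore (radius 11.5 mm, its flat 6.2 mm from the axis; it fits any of the posts, only with flat against flat, within about 8 degrees). z up; its x axis points from the centre to the bore's flat, marked by a black line on the top face; octagon faces are square to x and every 45 degrees from it
- collar_b_c (a point): centre (half-way up) of the yellow keyed collar, possibly absent: an octagon 44 mm across its flats and 24 mm high, 80 g, with a D-shaped bore (radius 11.5 mm, its flat 6.2 mm from the axis; it fits any of the posts, only with flat against flat, within about 8 degrees). z up; its x axis points from the centre to the bore's flat, marked by a black line on the top face; octagon faces are square to x and every 45 degrees from it
- collar_c_c (a point): centre (half-way up) of the blue keyed collar, possibly absent: an octagon 44 mm across its flats and 24 mm high, 80 g, with a D-shaped bore (radius 11.5 mm, its flat 6.2 mm from the axis; it fits any of the posts, only with flat against flat, within about 8 degrees). z up; its x axis points from the centre to the bore's flat, marked by a black line on the top face; octagon faces are square to x and every 45 degrees from it
- collar_d_c (a point): centre (half-way up) of the orange keyed collar, possibly absent: an octagon 44 mm across its flats and 24 mm high, 80 g, with a D-shaped bore (radius 11.5 mm, its flat 6.2 mm from the axis; it fits any of the posts, only with flat against flat, within about 8 degrees). z up; its x axis points from the centre to the bore's flat, marked by a black line on the top face; octagon faces are square to x and every 45 degrees from it
- adapter_c (a point): centre of the black mains adapter with a yellow label, 50 (its x) x 84 (its y) x 34 mm high, 0.22 kg, z up
- carton_c (a point): centre of the small white carton, 50 (its x) x 62 (its y) x 46 mm high, 0.14 kg, z up
- stamp_c (a point): centre of the hand stamp, black foot with a blue grip on top, 27 (its x) x 39 (its y) x 62 mm high, z up; light, tips over easily; the grip (the upper 24 mm) does not move. Foot and grip are both boxes with a narrower neck between. It may stand either way round in the bay, but the four things fill the bay: 213 of 230 mm with the stamp's 27 mm side along it, 225 mm with its 39 mm side
- loupe_c (a point): centre of the black bench loupe, standing on end: 42 mm wide, 44 mm high, 50 g, waisted to look at, but it behaves in contact as an upright 40 x 40 mm block square to its x and y axes; z up
- green_tape: roll of green tape, 69 mm wide, 19 mm high, lying flat on the table; a bystander; origin at the centre of its underside
- amber_tape: roll of amber tape, 63 mm wide, 10 mm high, lying flat on the table; a bystander; origin at the centre of its underside
- red_marker: red and white marker pen, 135 mm long along its y, 18 mm thick, lying flat on the table; a bystander; origin at the centre of its underside
- cutters: red-handled flush cutters, 57 x 104 x 13 mm, lying flat on the table; a bystander; origin at the centre of its underside
- bottle: white insulated bottle, 70 mm across, 225 mm high, at the back left corner; fixed equipment, in the way only; origin at its underside
- case: closed dark green case, 61 (its x) x 158 (its y) x 36 mm high, at the back edge on the left; fixed equipment, in the way only; origin at its underside
- tester: hand-held panel tester leaning on its foot, 94 (its x) x 128 (its y) x 181 mm high, at the back right corner; fixed equipment, in the way only; origin at its underside

How it is judged (in metres and radians):
At the end, for the whole second after the job is handed in: Every collar: within 4 mm of a post's axis, centre under 15.5 mm over the tray plate, tilt under 0.1 rad. Adapter, carton, loupe, stamp: centred across the bay to 6 mm (loupe 11, stamp 17), inside its ends to 3 mm, at most 4 mm off its floor, tilt under 0.1 rad. All at rest (((horizontal distance between collar_a_c and post_a below 0.004 m and z of collar_a_c in the frame of post_a below 0.0155 m) or (horizontal distance between collar_a_c and post_b below 0.004 m and z of collar_a_c in the frame of post_b below 0.0155 m) or (horizontal distance between collar_a_c and post_c below 0.004 m and z of collar_a_c in the frame of post_c below 0.0155 m) or (horizontal distance between collar_a_c and post_d below 0.004 m and z of collar_a_c in the frame of post_d below 0.0155 m)) and angle between each of collar_a_c, collar_b_c, collar_c_c, collar_d_c, adapter_c, carton_c, stamp_c, loupe_c's own z axis and vertical below 0.1 rad and linear speed of each of collar_a, collar_b, collar_c, collar_d, adapter, carton, stamp, loupe below 0.02 m/s and ((horizontal distance between collar_b_c and post_a below 0.004 m and z of collar_b_c in the frame of post_a below 0.0155 m) or (horizontal distance between collar_b_c and post_b below 0.004 m and z of collar_b_c in the frame of post_b below 0.0155 m) or (horizontal distance between collar_b_c and post_c below 0.004 m and z of collar_b_c in the frame of post_c below 0.0155 m) or (horizontal distance between collar_b_c and post_d below 0.004 m and z of collar_b_c in the frame of post_d below 0.0155 m)) and ((horizontal distance between collar_c_c and post_a below 0.004 m and z of collar_c_c in the frame of post_a below 0.0155 m) or (horizontal distance between collar_c_c and post_b below 0.004 m and z of collar_c_c in the frame of post_b below 0.0155 m) or (horizontal distance between collar_c_c and post_c below 0.004 m and z of collar_c_c in the frame of post_c below 0.0155 m) or (horizontal distance between collar_c_c and post_d below 0.004 m and z of collar_c_c in the frame of post_d below 0.0155 m)) and ((horizontal distance between collar_d_c and post_a below 0.004 m and z of collar_d_c in the frame of post_a below 0.0155 m) or (horizontal distance between collar_d_c and post_b below 0.004 m and z of collar_d_c in the frame of post_b below 0.0155 m) or (horizontal distance between collar_d_c and post_c below 0.004 m and z of collar_d_c in the frame of post_c below 0.0155 m) or (horizontal distance between collar_d_c and post_d below 0.004 m and z of collar_d_c in the frame of post_d below 0.0155 m)) and x of adapter_c in the frame of bay_floor between -0.006 and 0.006 m and y of adapter_c in the frame of bay_floor between -0.076 and 0.076 m and z of adapter_c in the frame of bay_floor below 0.021 m and x of carton_c in the frame of bay_floor between -0.006 and 0.006 m and y of carton_c in the frame of bay_floor between -0.087 and 0.087 m and z of carton_c in the frame of bay_floor below 0.027 m and x of stamp_c in the frame of bay_floor between -0.017 and 0.017 m and y of stamp_c in the frame of bay_floor between -0.105 and 0.105 m and z of stamp_c in the frame of bay_floor below 0.035 m and x of loupe_c in the frame of bay_floor between -0.011 and 0.011 m and y of loupe_c in the frame of bay_floor between -0.098 and 0.098 m and z of loupe_c in the frame of bay_floor below 0.026 m); the robot touches nothing.
It fails at once if the green tape is moved more than 4 cm (distance of green_tape from where it was at the start of the episode above 0.04 m).
It fails at once if the amber tape is moved more than 4 cm (distance of amber_tape from where it was at the start of the episode above 0.04 m).
It fails at once if the red marker is moved more than 4 cm (distance of red_marker from where it was at the start of the episode above 0.04 m).
It fails at once if the cutters is moved more than 4 cm (distance of cutters from where it was at the start of the episode above 0.04 m).
Of collar_a, collar_b, collar_c, collar_d only 3 to 4 are there at a start; the rules pass over those that are not, and their reading is None.
At some moment in a run one of collar_a, collar_b, collar_c, collar_d, adapter, carton may be knocked a few centimetres aside while the robot is not near it.
Once in a run the grip may slacken for a moment while it holds something.
It also fails if it takes over 200 s, if anything falls off the work surface, if the arm or the gripper's body presses on something with over 40 N, if the wrist force passes 120 N, or if a joint passes its speed limit or range.

### The arm

A 6-joint arm with a two-finger parallel gripper is mounted at the origin on a cart in front of the work surface, level with it; the furniture and walls round the work are solid. World frame = base frame: x ahead of the robot, y to its left, z up, the work surface at z = 0. Lengths are in m, angles in degrees, forces in N, time in s.
With the tool pointing down it reaches from about 0.25 to 0.725 m from the base axis. Payload 9.7 kg.
Tool frame: the origin (TCP) lies at the very end of the fingers, on their centre line; the grasp point (between the pads) lies grasp_offset behind it (grasp_offset is the distance from the TCP to the grasp point, in m); z points along the fingers, y is the line along which they close (so a half turn about z gives the same grasp; the last joint's range is limited). The gripper opens to 85 mm and grips with 20 to 120 N. Pads are 22 mm wide; open, the fingers measure 114 mm over their backs; the gripper's body (76 mm by 85 mm) begins 54 mm behind the grasp point. The pads swing forward as they close: fully open they stand 13 mm farther back than shut.
Start: joints at [-70.989, 4.979, 10.078, 95.1, 0, 90], TCP at [0.179, -0.52, 0.231] pointing down, gripper open.
Joint ranges: [-179.16, 179.16], [-48.56, 103.87], [-65.8, 70.77], [-126.05, 130.52], [-82.76, 87.17], [-180, 180]. Speed limits (degrees/s): [127.2, 127.2, 147.25, 180, 180, 180].

### API

Orientations are given as [roll, pitch, yaw] about the fixed x, y, z axes, in that order (R = Rz(yaw) Ry(pitch) Rx(roll)).
In Python, from workcell import get_obs, camera, calibration, job_done, recognise, cut_out, mark_of, grasp_offset gives the robot as it stands.
- The arm moves only by the tool servo_tool, never from a script. Its argument "moves" is a list of rows, each a list of 3 entries, a list of its own where there are three numbers: the turn, a rotation vector about the tool's x, y, z in degrees, then the shift along the tool's x, y, z in m, then the opening in per cent of the stroke, from 0 (shut) to 100 (fully open). In form: [[[ax, ay, az], [x, y, z], claw], ...]. A call has 1 to 12 rows; each row shifts and turns the commanded pose from where the row before left it, along the tool's axes as they then stand; what a row does not reach is not made up. A row lasts 1/10 s, in which the tool goes at most 50 mm and 8.59 degrees, less where a joint would pass 70% of its speed; a pose out of reach is approached as far as the arm can. A call is refused whole if a number of a shift passes 0.05 or a number of a turn 8.59, either way. A call with a gripper value outside its range is refused whole. The fingers move at their own pace and stop on an object; "force" is the grip in N (left out, the last holds). Time passes only in rows, so rows that do not move let the fingers close. It gives the time, the measured TCP pose, the force, the opening and the grip force at its end, in the units of the state.
- get_obs(): the state, without advancing time (a new reading comes with each control period).
- camera(name): name is "scene" or "top" or "wrist"; returns (picture, depth): 384x512x3 uint8, red, green, blue; 384x512 float32, m along the optical axis (not along the pixel's ray), 0 where there is no reading.
- calibration(name): a dict with "camera_matrix" (3x3 intrinsics, pixels), "R" (3x3) and "t" (3): a world point X has camera coordinates R X + t. Camera axes: x right, y down, z forward; pixel columns grow to the right and rows downward; lengths in m; the calibration is good to about 2 mm. A picture is of the moment at which its call begins: read the wrist's pose just before it. calibration takes no time and is no camera call; for the wrist camera it gives the pose at the moment of the call.
- job_done(): hands the job in; it is judged then, once.
Trained networks look in the newest picture that a camera, given by its name, has taken for a name from the list of things; names that differ only in an ending like _2 or _b are one class to them, and where a whole thing is asked for, a point or a joint stands for the part that bears it (a point fixed in the world has none). Each returns a list of dicts, best first, with "score" (0 to 1); they miss things now and then, are a little off and sometimes report something else, mostly with a low value. They report only what shows in the picture. A call takes as long as a camera call.
- recognise(name, camera): "xyz" ([x, y, z] in m, in the coordinates of the camera as it stood for that picture, good to about 4 mm: the middle of the surface that is visible of it).
- cut_out(name, camera): "mask" (384x512 bool, what is visible of it).
- mark_of(name, camera): "xyz" ([x, y, z] in m, in the coordinates of the camera as it stood for that picture, good to about 4 mm: a listed point, or the origin of a listed thing).
The state is a dict: "time": time; "q": joint angles; "qd": joint speeds; "joint_efforts": joint torques, N m; "ee_pos": TCP position; "tcp_rot": TCP orientation; "wrist_force": force on the tool from outside, world axes, zero at the start; "torque": the same for the moment, N m; "opening": finger opening in m; "grasp_force": force on a finger pad.
Only numpy, scipy, OpenCV 4.12 (cv2) and the standard library are available. Lean on these libraries where they do the work, as an engineer would, in place of code of your own. Each camera call takes 0.05 s, during which the arm holds its last target. There are 200 camera calls.

## Working session

There is one attempt and no reset: what is moved stays moved. The work goes in short steps, Python scripts to look and compute and a tool call to move; the robot and the scene stay as the last step left them, time stands still between calls to the robot, and variables do not carry over. Pictures are saved under pics/ and viewed, at most 14 in all, crops included, and the job is handed in when it is done.

Besides the shell and the picture viewer there is one more tool, called after "Emit:" as a command line: name --argument value ..., lists and objects as JSON in quotes. servo_tool: Moves the arm, as the interface text tells. Its arguments: {"type":"object","properties":{"moves":{"type":"array"},"force":{"type":"number"}},"required":["moves"]}

```bash
mkdir -p pics; ls
python3 - <<'E'
from workcell import *
import cv2,numpy as np
print(get_obs(),grasp_offset)
for n in ("top","scene"):
    p,d=camera(n); cv2.imwrite(f"pics/{n}0.png",p[:,:,::-1]); np.savez(f"{n}0.npz",p=p,d=d)
    c=calibration(n); print(n,c)
E
```

```text
pics
{'time': 0.0, 'q': array([-7.09893904e+01,  5.01253389e+00,  1.00332241e+01,  9.50995114e+01,
       -5.98766211e-04,  9.00015808e+01]), 'qd': array([-0.00236457, -0.01175292,  0.00519867,  0.10088825, -0.02666718,
       -0.0046508 ]), 'joint_efforts': array([-6.72774986e-04, -5.20387101e+01,  4.64805830e+01,  1.63241528e-02,
       -4.38924280e-05,  2.23547005e-06]), 'ee_pos': array([ 0.17907949, -0.51978106,  0.2305583 ]), 'tcp_rot': array([-1.79921179e+02,  6.00940294e-04,  1.90090296e+01]), 'wrist_force': array([-0.23848377, -0.15423047,  1.00100147]), 'torque': array([0.00855738, 0.00231911, 0.04257563]), 'grasp_force': 0.0, 'opening': 0.08537972972192293} 0.0187
top {'camera_matrix': array([[481.42313459,   0.        , 252.00557788],
       [  0.        , 481.42313459, 193.33759908],
       [  0.        ,   0.        ,   1.        ]]), 'R': array([[ 0.00301698, -0.99969352, -0.0245717 ],
       [-0.99868295, -0.00175359, -0.05127662],
       [ 0.05121782,  0.02469404, -0.99838216]]), 't': array([0.06283846, 0.49714787, 1.37915487])}
scene {'camera_matrix': array([[373.9855584 ,   0.        , 255.17626627],
       [  0.        , 373.9855584 , 192.67764996],
       [  0.        ,   0.        ,   1.        ]]), 'R': array([[-0.53585568, -0.84402412, -0.02195396],
       [-0.5245442 ,  0.35317376, -0.77467521],
       [ 0.66159812, -0.40359829, -0.63197812]]), 't': array([0.30924207, 0.29702289, 0.80693759])}
```

View pics/top0.png

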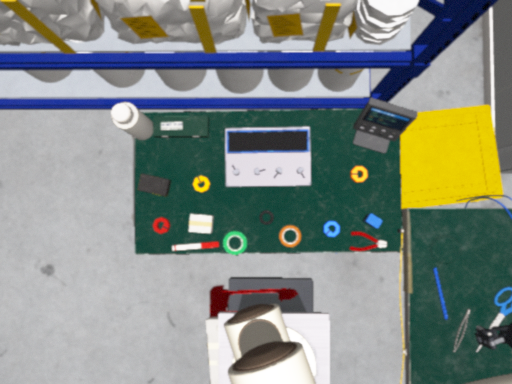

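The top view shows all four collars: red (161,226), yellow (201,184), blue (332,229) and orange (359,174). It also shows the adapter (153,185), carton (200,223), loupe (266,217), stamp (373,220) and the tray (268,156), with the posts nearer the robot. Next I'll get rough positions.

```bash
cat > h.py <<'E'
from workcell import *
import cv2,numpy as np
from scipy.spatial.transform import Rotation as Rn
def w(cam,x,c=None):
    c=c or calibration(cam); return c["R"].T@(np.asarray(x)-c["t"])
def ray(c,u,v,z):
    "pixel -> world point at height z"
    K=c["camera_matrix"]; d=c["R"].T@np.linalg.inv(K)@np.array([u,v,1.]); o=-c["R"].T@c["t"]
    return o+d*(z-o[2])/d[2]
def cloud(c,d):
    "depth picture -> world points, HxWx3"
    K=c["camera_matrix"]; v,u=np.mgrid[:d.shape[0],:d.shape[1]]
    P=np.stack([(u-K[0,2])/K[0,0]*d,(v-K[1,2])/K[1,1]*d,d],-1)
    return (P-c["t"])@c["R"]
E
python3 - <<'E'
from h import *
np.set_printoptions(precision=3,suppress=True)
for cam in ("top","scene"):
    p,d=camera(cam)
    names="tray post_a collar_a_c collar_b_c collar_c_c collar_d_c adapter_c carton_c stamp_c loupe_c green_tape amber_tape red_marker cutters bottle case tester".split() if cam=="top" else "tray post_a loupe_c stamp_c adapter_c carton_c".split()
    for n in names:
        print(cam,n,[(w(cam,r["xyz"]),round(r["score"],2)) for r in mark_of(n,cam)[:4]])
print(get_obs()["time"], calibration("wrist"))
p,d=camera("wrist"); cv2.imwrite("pics/w0.png",p[:,:,::-1])
E
```

```text
top tray [(array([ 0.604,  0.02 , -0.002]), 0.84), (array([ 0.35 ,  0.114, -0.002]), 0.41)]
top post_a [(array([ 0.563, -0.075,  0.005]), 0.6), (array([0.56 , 0.109, 0.007]), 0.54), (array([0.557, 0.047, 0.007]), 0.53), (array([ 0.359, -0.269,  0.   ]), 0.53)]
top collar_a_c [(array([0.399, 0.324, 0.012]), 0.7)]
top collar_b_c [(array([0.559, 0.048, 0.005]), 0.56), (array([0.529, 0.21 , 0.012]), 0.5)]
top collar_c_c []
top collar_d_c [(array([0.561, 0.11 , 0.008]), 0.75), (array([ 0.554, -0.242,  0.011]), 0.57)]
top adapter_c [(array([0.521, 0.348, 0.019]), 0.73)]
top carton_c [(array([0.408, 0.21 , 0.021]), 0.73)]
top stamp_c [(array([ 0.418, -0.273,  0.029]), 0.75)]
top loupe_c [(array([0.427, 0.019, 0.026]), 0.44)]
top green_tape []
top amber_tape [(array([ 0.375, -0.043,  0.   ]), 0.54)]
top red_marker [(array([0.349, 0.231, 0.001]), 0.65)]
top cutters [(array([ 0.36 , -0.265,  0.001]), 0.77), (array([ 0.399, -0.167,  0.015]), 0.69)]
top bottle [(array([0.689, 0.391, 0.001]), 0.82), (array([ 0.554, -0.238,  0.011]), 0.71)]
top case [(array([ 0.692,  0.272, -0.002]), 0.86), (array
[... 180 characters left out ...]
rray([0.405, 0.21 , 0.025]), 0.42), (array([0.406, 0.326, 0.005]), 0.22)]
scene post_a [(array([0.561, 0.111, 0.008]), 0.6), (array([0.562, 0.051, 0.002]), 0.38), (array([ 0.563, -0.013,  0.003]), 0.37)]
scene loupe_c [(array([0.426, 0.026, 0.018]), 0.47)]
scene stamp_c []
scene adapter_c [(array([0.522, 0.346, 0.012]), 0.77)]
scene carton_c [(array([0.41 , 0.209, 0.026]), 0.86), (array([ 0.353,  0.116, -0.001]), 0.61)]
1.35 {'camera_matrix': array([[284.248,   0.   , 252.212],
       [  0.   , 284.248, 186.545],
       [  0.   ,   0.   ,   1.   ]]), 'R': array([[ 0.325, -0.946,  0.001],
       [-0.913, -0.314,  0.259],
       [-0.244, -0.086, -0.966]]), 't': array([-0.551, -0.032,  0.379])}
```

View pics/scene0.png

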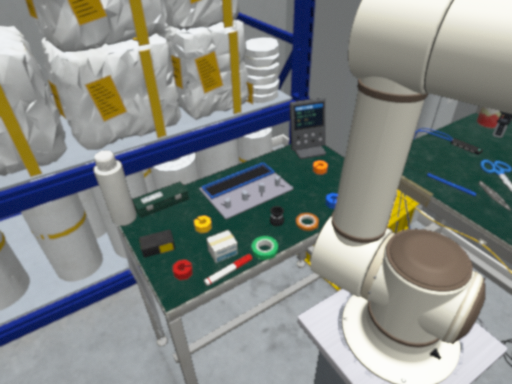

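The scene view confirms the layout: the tray has its posts on the robot side and the bay away from it, with yaw about 0. I'll move the wrist camera over the middle.

Emit:
servo_tool --moves '[[[0,0,6.33],[0,0,0],100],[[0,0,6.33],[0,0,0],100],[[0,0,6.34],[0,0,0],100],[[0,0,0],[0.023,-0.038,-0.002],100],[[0,0,0],[0.023,-0.038,-0.002],100],[[0,0,0],[0.023,-0.038,-0.002],100],[[0,0,0],[0.023,-0.038,-0.002],100],[[0,0,0],[0.023,-0.038,-0.002],100],[[0,0,0],[0.023,-0.038,-0.002],100],[[0,0,0],[0.023,-0.038,-0.002],100],[[0,0,0],[0.023,-0.038,-0.002],100],[[0,0,0],[0.023,-0.038,-0.002],100]]' --force 40

```text
time: 2.6
ee_pos: [0.3867, -0.1763, 0.2496]
tcp_rot: [180.0, -0.0, 0.0]
wrist_force: [1.5, -0.7, -0.1]
opening: 0.0851
grasp_force: 0.0
```

Emit:
servo_tool --moves '[[[0,0,0],[0.023,-0.039,-0.002],100],[[0,0,0],[0.023,-0.039,-0.002],100],[[0,0,0],[0.023,-0.039,-0.002],100],[[0,0,0],[0.023,-0.039,-0.002],100],[[0,0,0],[0.023,-0.039,-0.002],100],[[0,0,0],[0,0,0],100],[[0,0,0],[0,0,0],100],[[0,0,0],[0,0,0],100]]'

```text
time: 3.4
ee_pos: [0.5008, 0.0074, 0.2594]
tcp_rot: [-179.6, 0.0, 0.7]
wrist_force: [-0.1, -0.1, 0.0]
opening: 0.0854
grasp_force: 0.0
```

Run:
```python
from h import *
np.set_printoptions(precision=4,suppress=True)
o=get_obs(); c=calibration("wrist"); p,d=camera("wrist"); print(o["time"],o["ee_pos"],o["tcp_rot"])
np.savez("w1.npz",p=p,d=d,**c); 
cv2.imwrite("pics/w1.png",cv2.resize(p[:,:,::-1],(800,600),interpolation=cv2.INTER_CUBIC))
for n in "tray post_a collar_a_c collar_b_c collar_c_c collar_d_c adapter_c carton_c stamp_c loupe_c".split():
    print(n,[(w("wrist",r["xyz"],c),round(r["score"],2)) for r in mark_of(n,"wrist")[:4]])
```

```text
3.4 [0.5008 0.0074 0.2594] [-179.6228    0.0093    0.6764]
tray [(array([0.6094, 0.0203, 0.0022]), 0.94), (array([ 0.5628, -0.0748,  0.0052]), 0.7)]
post_a [(array([0.562 , 0.1114, 0.0062]), 0.8), (array([ 0.5652, -0.0755,  0.0052]), 0.64), (array([0.3543, 0.1119, 0.0055]), 0.63), (array([0.5619, 0.0494, 0.0058]), 0.59)]
collar_a_c [(array([0.4027, 0.3249, 0.0105]), 0.86), (array([ 0.3961, -0.1673,  0.0119]), 0.57)]
collar_b_c [(array([0.52  , 0.2109, 0.0129]), 0.59), (array([ 0.5503, -0.2429,  0.0138]), 0.51)]
collar_c_c [(array([ 0.3942, -0.1633,  0.0118]), 0.92), (array([0.404 , 0.3268, 0.012 ]), 0.48), (array([0.43  , 0.0241, 0.0186]), 0.31), (array([0.52  , 0.2093, 0.0144]), 0.22)]
collar_d_c [(array([ 0.5521, -0.2413,  0.0095]), 0.82), (array([0.6507, 0.0167, 0.0063]), 0.32)]
adapter_c [(array([0.5221, 0.3478, 0.0172]), 0.81)]
carton_c [(array([0.416 , 0.2124, 0.0257]), 0.89)]
stamp_c [(array([ 0.4173, -0.2783,  0.033 ]), 0.84)]
loupe_c [(array([0.4301, 0.0277, 0.0204]), 0.86), (array([0.6496, 0.0169, 0.0045]), 0.32)]
```

View pics/w1.png

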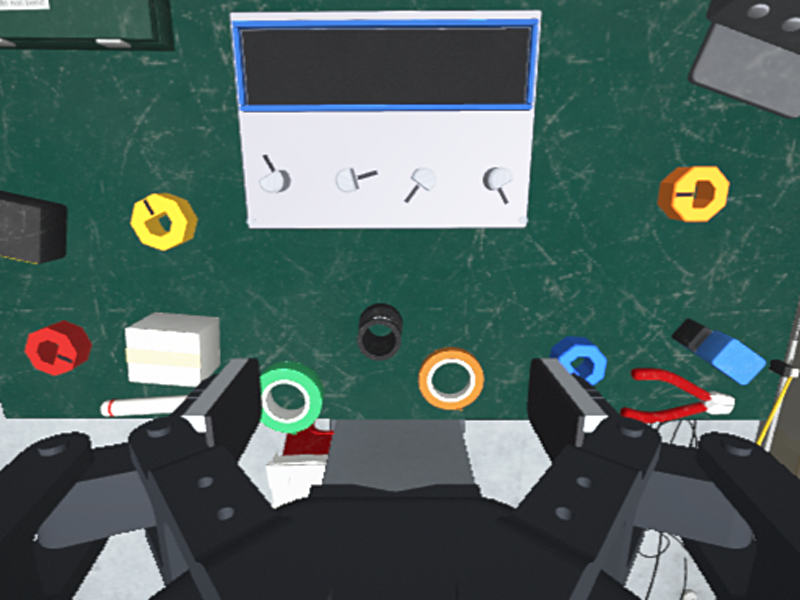

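The wrist view shows the tray, with its bay at the top and D-posts at (274,180), (347,180), (424,180) and (497,180). Each post has a line in a different direction. It also shows all the collars with their lines, the loupe (380,330), the stamp (720,350), the carton (172,350) and part of the adapter. I'll measure precisely from this image.

```bash
cat >> h.py <<'E'
def pix2w(c,uv,z):
    return np.array([ray(c,u,v,z)[:2] for u,v in uv])
def tray_pose(p,c):
    hsv=cv2.cvtColor(p,cv2.COLOR_RGB2HSV); m=cv2.inRange(hsv,(100,130,60),(125,255,255))
    n,l,s,_=cv2.connectedComponentsWithStats(m); 
    k=1+np.argmax(s[1:,2]); uv=cv2.findContours((l==k).astype(np.uint8),cv2.RETR_EXTERNAL,cv2.CHAIN_APPROX_NONE)[0][0][:,0]
    r=cv2.minAreaRect(pix2w(c,uv,.015).astype(np.float32)*1000)
    return r
def top_pts(p,d,c,xy,h,rad,band=.006):
    "pixels of a thing's top face near xy"
    P=cloud(c,d); m=(d>0)&(abs(P[...,2]-h)<band)&(np.hypot(P[...,0]-xy[0],P[...,1]-xy[1])<rad)
    n,l,s,_=cv2.connectedComponentsWithStats(m.astype(np.uint8))
    m=l==1+np.argmax(s[1:,4]); return m
def collar(p,d,c,xy,h=.024):
    m=top_pts(p,d,c,xy,h,.032)
    uv=max(cv2.findContours(m.astype(np.uint8),cv2.RETR_EXTERNAL,cv2.CHAIN_APPROX_NONE)[0],key=len)[:,0]
    W=pix2w(c,uv,h); (cx,cy),r=cv2.minEnclosingCircle((W*1000).astype(np.float32)); cen=np.array([cx,cy])/1000
    hull=cv2.moments(cv2.convexHull((W*1000).astype(np.float32))); cen2=np.array([hull["m10"],hull["m01"]])/hull["m00"]/1000
    f=cv2.fillPoly(np.zeros(m.shape,np.uint8),[uv],1)
    v,u=np.nonzero(f&(p.max(2)<70)); L=pix2w(c,np.stack([u,v],1),h) if len(u) else np.zeros((0,2))
    dl=L-cen2; k=(np.hypot(*dl.T)>.010)&(np.hypot(*dl.T)<.021)
    a=np.degrees(np.arctan2(*dl[k].mean(0)[::-1])) if k.any() else None
    return cen,cen2,r,a,int(k.sum())
def block(p,d,c,xy,h,rad,band=.006):
    m=top_pts(p,d,c,xy,h,rad,band); v,u=np.nonzero(m)
    return cv2.minAreaRect((pix2w(c,np.stack([u,v],1),h)*1000).astype(np.float32))
E
python3 - <<'E'
from h import *
np.set_printoptions(precision=4,suppress=True)
f=np.load("w1.npz"); p,d=f["p"],f["d"]; c={k:f[k] for k in("camera_matrix","R","t")}
(cx,cy),sz,a=tray_pose(p,c); print("rim",cx,cy,sz,a)
P=cloud(c,d); m=top_pts(p,d,c,(.60,.02),.005,.2,.004)
print("plate z median",np.median(P[m][:,2]))
yaw=np.radians(a if abs(a)<45 else a-90); X=np.array([np.cos(yaw),np.sin(yaw)]); Y=np.array([-X[1],X[0]])
T=np.array([cx,cy])/1000-.044*X
g=p.max(2)
for n,s in zip("abcd",(93,31,-31,-93)):
    q=T-.044*X+s/1000*Y
    W=(np.stack([P[...,0],P[...,1]],-1)-q); 
    vv,uu=np.mgrid[:384,:512]
    z=pix2w(c,np.stack([uu.ravel(),vv.ravel()],1),.005).reshape(384,512,2)-q; r=np.hypot(z[...,0],z[...,1])
    k=(r>.009)&(r<.032)&(g<110); L=z[k]
    mm=L.mean(0); ev=np.linalg.svd(L-mm)[2][0]; ev*=np.sign(ev@mm)
    print("post",n,q,"ang centre",np.degrees(np.arctan2(*mm[::-1])),"pca",np.degrees(np.arctan2(*ev[::-1])),k.sum())
for n,xy in dict(red=(.403,.325),yel=(.52,.21),blue=(.395,-.165),ora=(.552,-.242)).items(): print(n,*collar(p,d,c,xy))
print("carton",block(p,d,c,(.412,.211),.046,.06)); print("loupe",block(p,d,c,(.43,.026),.044,.035)); print("stamp",block(p,d,c,(.417,-.276),.062,.035))
E
```

```text
rim 650.0328369140625 18.27533721923828 (65.47254180908203, 237.12979125976562) 0.8892951607704163
plate z median 0.005361557665494905
post a [0.5606 0.1099] ang centre 48.467077731559996 pca 117.88983134859015 23
post b [0.5616 0.0479] ang centre -72.63034884550228 pca -74.10924954134725 20
post c [ 0.5625 -0.0141] ang centre 143.31393562496558 pca 144.67153319063166 14
post d [ 0.5635 -0.0761] ang centre -119.46079133230211 pca -53.27558267201789 21
red [0.4067 0.3215] [0.4067 0.3217] 25.68210220336914 -128.29118143670962 7
yel [0.5258 0.2085] [0.5255 0.2082] 24.373315811157227 34.34038294044186 9
blue [ 0.3979 -0.1629] [ 0.4024 -0.1662] 24.556392669677734 None 0
ora [ 0.5544 -0.2427] [ 0.5541 -0.2428] 25.061351776123047 91.7075145988713 6
carton ((412.1017150878906, 207.10757446289062), (65.57968139648438, 52.603919982910156), 85.67678833007812)
loupe ((429.7176513671875, 20.999332427978516), (37.16344451904297, 37.96879196166992), 46.71825408935547)
stamp ((421.9967041015625, -273.9709777832031), (44.48769760131836, 27.06230926513672), 57.03445816040039)
```

Emit:
servo_tool --moves '[[[0,0,0.7],[0,-0.003,0.03],100],[[0,0,0],[0,-0.003,0.03],100],[[0,0,0],[0,-0.003,0.03],100],[[0,0,0],[0,-0.003,0.03],100],[[0,0,0],[0,0,0],100],[[0,0,0],[0,0,0],100],[[0,0,0],[0,0,0],100]]'

```text
time: 4.65
ee_pos: [0.5019, 0.0111, 0.1414]
tcp_rot: [-179.2, -0.1, 0.9]
wrist_force: [0.3, 0.4, 0.9]
opening: 0.0856
grasp_force: 0.0
```

Run:
```python
from h import *
np.set_printoptions(precision=4,suppress=True)
o=get_obs(); c=calibration("wrist"); p,d=camera("wrist"); print(o["time"],o["ee_pos"],o["tcp_rot"])
np.savez("w2.npz",p=p,d=d,**c)
(cx,cy),sz,a=tray_pose(p,c); print("rim",cx,cy,sz,a)
yaw=np.radians(a if abs(a)<45 else a-90); X=np.array([np.cos(yaw),np.sin(yaw)]); Y=np.array([-X[1],X[0]])
T=np.array([cx,cy])/1000-.044*X; K=c["camera_matrix"]
ims=[]
for s in (93,31,-31,-93):
    q=T-.044*X+s/1000*Y; 
    # rectify 60x60mm plate patch, up=+x, left=+y, 5px/mm
    src=np.array([[q[0]+dx,q[1]+dy,.005] for dx,dy in((.03,.03),(.03,-.03),(-.03,-.03),(-.03,.03))])
    cam=(src@c["R"].T+c["t"])@K.T; uv=(cam[:,:2]/cam[:,2:]).astype(np.float32)
    H=cv2.getPerspectiveTransform(uv,np.float32([[0,0],[300,0],[300,300],[0,300]]))
    im=cv2.warpPerspective(p[:,:,::-1],H,(300,300),flags=cv2.INTER_CUBIC); cv2.circle(im,(150,150),50,(0,0,255),1); ims.append(im)
    print(q)
cv2.imwrite("pics/posts.png",np.vstack([np.hstack(ims[:2]),np.hstack(ims[2:])]))
```

```text
4.65 [0.5019 0.0111 0.1414] [-179.1768   -0.1294    0.8572]
rim 637.735595703125 18.26396942138672 (41.859493255615234, 239.39749145507812) 0.591040313243866
[0.5488 0.1104]
[0.5494 0.0484]
[ 0.5501 -0.0136]
[ 0.5507 -0.0756]
```

View pics/posts.png

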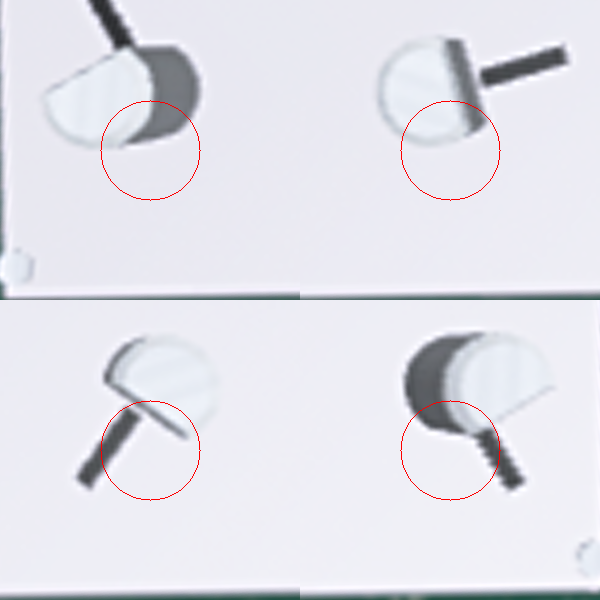

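The rectified crops show the lines clearly. In tray axes the flats point to a ≈ 29°, b ≈ −74.5°, c ≈ 146° and d ≈ −150°. The rim was cut off in this frame, so I'll keep the earlier tray pose. First collar: yellow. I'll turn to yaw 90 and look at it from close by.

Emit:
servo_tool --moves '[[[0,0,-8.1],[0,0,0],100],[[0,0,-8.1],[0,0,0],100],[[0,0,-8.1],[0,0,0],100],[[0,0,-8.1],[0,0,0],100],[[0,0,-8.1],[0,0,0],100],[[0,0,-8.1],[0,0,0],100],[[0,0,-8.1],[0,0,0],100],[[0,0,-8.1],[0,0,0],100],[[0,0,-8.1],[0,0,0],100],[[0,0,-8.1],[0,0,0],100],[[0,0,-8.1],[0,0,0],100],[[0,0,0],[0.037,0.006,0],100]]'

```text
time: 5.9
ee_pos: [0.5078, 0.0461, 0.1417]
tcp_rot: [179.9, -0.8, 90.1]
wrist_force: [0.9, 0.7, 0.3]
opening: 0.0853
grasp_force: 0.0
```

Emit:
servo_tool --moves '[[[0,0,0],[0.037,0.006,0],100],[[0,0,0],[0.037,0.006,0],100],[[0,0,0],[0.037,0.006,0],100],[[0,0,0],[0,0,0],100],[[0,0,0],[0,0,0],100],[[0,0,0],[0,0,0],100]]'

```text
time: 6.5
ee_pos: [0.5254, 0.1585, 0.1422]
tcp_rot: [180.0, -0.8, 89.9]
wrist_force: [-0.9, -0.5, 0.1]
opening: 0.0853
grasp_force: 0.0
```

```bash
cat >> h.py <<'E'
def tr(a): # world->rounded
    return np.round(a,4)
def look(tag):
    o=get_obs(); c=calibration("wrist"); p,d=camera("wrist"); np.savez(tag+".npz",p=p,d=d,**c)
    print("t",round(o["time"],2),"tcp",np.round(o["ee_pos"],4),"rot",np.round(o["tcp_rot"],2)); return o,p,d,c
def rect(p,c,q,h,half=.03,px=300):
    src=np.array([[q[0]+a*half,q[1]+b*half,h] for a,b in((1,1),(1,-1),(-1,-1),(-1,1))])
    cam=(src@c["R"].T+c["t"])@c["camera_matrix"].T; uv=(cam[:,:2]/cam[:,2:]).astype(np.float32)
    return cv2.warpPerspective(p,cv2.getPerspectiveTransform(uv,np.float32([[0,0],[px,0],[px,px],[0,px]])),(px,px),flags=cv2.INTER_CUBIC)
def oct_line(p,c,q,h=.024):
    "angle of the black line on a collar's top: darkest radial direction, r 13..20 mm"
    im=rect(p,c,q,h).max(2).astype(float); t=np.radians(np.arange(0,360,1)); r=np.arange(14,20,.5)[:,None]*5
    # up=+x, left=+y
    pr=cv2.remap(im.astype(np.float32),(150-r*np.sin(t)).astype(np.float32),(150-r*np.cos(t)).astype(np.float32),cv2.INTER_LINEAR).mean(0)
    wgt=np.clip(np.median(pr)*.75-pr,0,None); i=np.argmin(pr); s=(np.arange(-15,16)+i)%360
    return (i+(wgt[s]*np.arange(-15,16)).sum()/max(wgt[s].sum(),1e-9)+180)%360-180, pr.min(),np.median(pr)
def tool(o,dw,yaw=None):
    "world shift -> tool axes at yaw (tool straight down)"
    y=np.radians(o["tcp_rot"][2] if yaw is None else yaw); return np.round([dw[0]*np.cos(y)+dw[1]*np.sin(y),dw[0]*np.sin(y)-dw[1]*np.cos(y),-dw[2]],4)
E
python3 - <<'E'
from h import *
o,p,d,c=look("y1"); cv2.imwrite("pics/y1.png",p[:,:,::-1])
r=collar(p,d,c,(.5255,.208)); print(*r); print(oct_line(p,c,r[1]))
print("adapter",block(p,d,c,(.522,.347),.034,.06)); print("carton",block(p,d,c,(.412,.207),.046,.06)); 
r=collar(p,d,c,(.4067,.3217)); print(*r); print(oct_line(p,c,r[1]))
E
```

```text
t 6.5 tcp [0.5254 0.1585 0.1422] rot [179.98  -0.82  89.94]
[0.52503864 0.21016747] [0.52521884 0.21024616] 23.56833839416504 138.67365361665333 12
(np.float64(25.731496005072387), np.float32(83.65885), np.float32(254.02083))
adapter ((515.2427368164062, 304.4508972167969), (9.837431907653809, 47.9897346496582), 89.93623352050781)
carton ((411.98785400390625, 208.5479278564453), (63.165157318115234, 52.58989334106445), 85.69581604003906)
[0.40687769 0.31221429] [0.40753337 0.30799553] 20.0167293548584 171.16080472094293 24
(np.float64(31.001730745269754), np.float32(0.0), np.float32(72.5625))
```

View pics/y1.png

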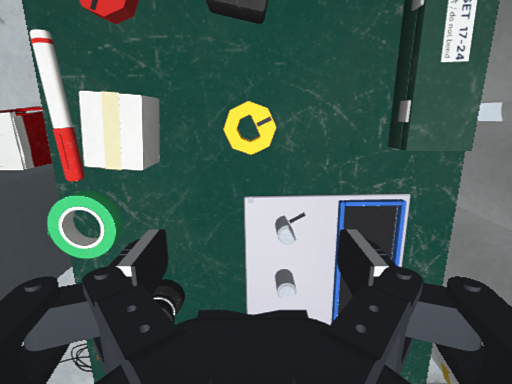

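Yellow is at pixel (250,127), with its line pointing to about 25.7° in world axes, so it only needs a small turn for post a. The adapter, carton, red collar and post a (285,225) are also in view. Grasping yellow.

Emit:
servo_tool --moves '[[[0,-0.8,6.4],[0,0,0],100],[[0,0,6.4],[0,0,0],100],[[0,0,6.4],[0,0,0],100],[[0,0,0],[0.0244,-0.0085,0],100],[[0,0,0],[0.0244,-0.0085,0],100],[[0,0,0],[0,0,0.035],100],[[0,0,0],[0,0,0.035],100],[[0,0,0],[0,0,0.035],100],[[0,0,0],[0,0,0.025],100],[[0,0,0],[0,0,0.008],100],[[0,0,0],[0,0,0],100],[[0,0,0],[0,0,0],100]]' --force 40

```text
time: 7.75
ee_pos: [0.526, 0.2107, 0.0052]
tcp_rot: [180.0, -0.1, 70.7]
wrist_force: [0.8, 0.1, -0.0]
opening: 0.0854
grasp_force: 0.0
```

Emit:
servo_tool --moves '[[[0,0,0],[0,0,0],0],[[0,0,0],[0,0,0],0],[[0,0,0],[0,0,0],0],[[0,0,0],[0,0,0],0],[[0,0,0],[0,0,0],0]]'

```text
time: 8.25
ee_pos: [0.5256, 0.2111, 0.0046]
tcp_rot: [-180.0, -0.1, 70.8]
wrist_force: [-1.5, 0.3, 6.5]
opening: 0.0433
grasp_force: 41.6
```

Emit:
servo_tool --moves '[[[0,0,0],[0,0,-0.04],0],[[0,0,0],[0,0,-0.04],0],[[0,0,-3.3],[0,0,0],0],[[0,0,0],[-0.037,0.0153,0],0],[[0,0,0],[-0.037,0.0153,0],0],[[0,0,0],[-0.037,0.0153,0],0],[[0,0,0],[-0.037,0.0153,0],0],[[0,0,0],[0,0,0],0],[[0,0,0],[0,0,0],0],[[0,0,0],[0,0,0],0]]'

```text
time: 9.25
ee_pos: [0.5433, 0.0523, 0.0834]
tcp_rot: [-179.9, -0.0, 74.1]
wrist_force: [0.7, 0.1, -0.5]
opening: 0.0434
grasp_force: 41.1
```

```bash
cat >> h.py <<'E'
def post_at(p,c,q):
    "post axis from its bright top disc (z .035): circle-fit score over shifts"
    im=rect(p,c,q,.035,.03,300); return im
E
python3 - <<'E'
from h import *
o,p,d,c=look("y2"); print(o["opening"],o["grasp_force"])
cv2.imwrite("pics/y2.png",p[:,:,::-1])
h=o["ee_pos"][2]+.0194
P=cloud(c,d); tp=o["ee_pos"]; m=(np.hypot(P[...,0]-tp[0],P[...,1]-tp[1])<.02)&(d>0)&(P[...,2]<.13)&(P[...,2]>.07); print("top z",np.percentile(P[m][:,2],[10,50,90]))
for hh in (h,): 
    r=collar(p,d,c,tp[:2],hh); print("collar in hand",*r,oct_line(p,c,r[1],hh))
m=top_pts(p,d,c,(.5606,.1099),.035,.02,.004); v,u=np.nonzero(m); W=pix2w(c,np.stack([u,v],1),.035); print("post a top",cv2.minEnclosingCircle((W*1000).astype(np.float32)),len(u),W.mean(0))
E
```

```text
t 9.25 tcp [0.5433 0.0523 0.0834] rot [-1.7992e+02 -2.0000e-02  7.4080e+01]
0.043372910542743004 41.13949913133183
top z [0.09311998 0.10361295 0.10456983]
collar in hand [0.54454584 0.05876528] [0.54418005 0.05322258] 31.237648010253906 None 0 (np.float64(20.248218180934856), np.float32(81.26807), np.float32(255.0))
post a top ((560.9349975585938, 110.25848388671875), 9.876842498779297) 587 [0.5596254  0.10950735]
```

View pics/y2.png

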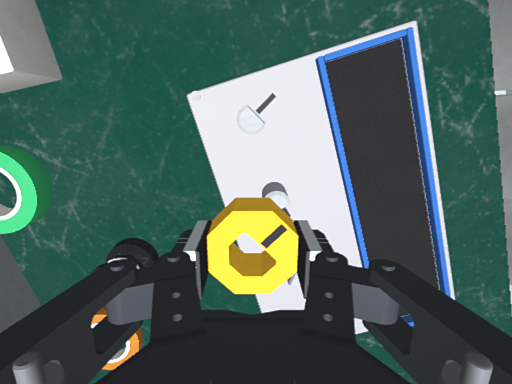

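The image shows yellow held at centre (253,246) and post a at (251,120) with its line. Next I'll get the collar's in-hand centre and angle from its bright top face.

```bash
cat >> h.py <<'E'
def inhand(p,c,tp,lo,hi,h):
    "held collar: bright top-face colour mask -> enclosing circle, line angle"
    hsv=cv2.cvtColor(p,cv2.COLOR_RGB2HSV); m=cv2.inRange(hsv,lo,hi)
    n,l,s,ce=cv2.connectedComponentsWithStats(m); cam=c["camera_matrix"]@(c["R"]@np.array([tp[0],tp[1],h])+c["t"]); uv0=cam[:2]/cam[2]
    k=1+np.argmin([np.hypot(*(ce[i]-uv0))-s[i,4]*.05 for i in range(1,n)])
    uv=max(cv2.findContours((l==k).astype(np.uint8),cv2.RETR_EXTERNAL,cv2.CHAIN_APPROX_NONE)[0],key=len)[:,0]
    W=pix2w(c,uv,h).astype(np.float32)*1000; (x,y),r=cv2.minEnclosingCircle(W); M=cv2.moments(cv2.convexHull(W)); ce=np.array([M["m10"],M["m01"]])/M["m00"]/1000
    return np.array([x,y])/1000,ce,r,oct_line(p,c,ce,h)
def post_top(p,d,c,q):
    m=top_pts(p,d,c,q,.035,.02,.004); v,u=np.nonzero(m); (x,y),r=cv2.minEnclosingCircle((pix2w(c,np.stack([u,v],1),.035)*1000).astype(np.float32)); return np.array([x,y])/1000,r
E
python3 - <<'E'
from h import *
f=np.load("y2.npz"); p,d=f["p"],f["d"]; c={k:f[k] for k in("camera_matrix","R","t")}
tp=np.array([.5433,.0523]); print(p[215,250],p[204,250],p[280,235])
r=inhand(p,c,tp,(20,150,215),(35,255,255),.1036); print(*r)
im=np.hstack([rect(p,c,r[1],.1036),rect(p,c,(.5609,.1103),.005)]); cv2.circle(im,(150,150),110,(255,0,0),1); cv2.imwrite("pics/y2r.png",im[:,:,::-1])
E
```

```text
[255 251  81] [166 130  38] [255 251  80]
[0.5447876  0.05161291] [0.54480361 0.05168783] 23.5466251373291 (np.float64(26.871784986151965), np.float32(81.27018), np.float32(255.0))
```

View pics/y2r.png

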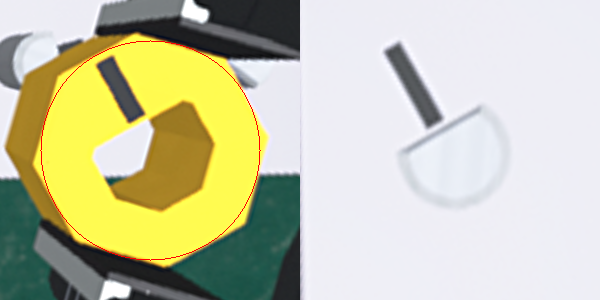

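Emit:
servo_tool --moves '[[[0,0,0],[0.0304,-0.0004,0],0],[[0,0,0],[0.0303,-0.0004,0],0],[[0,0,0],[0,0,0],0],[[0,0,0],[0,0,0.02],0],[[0,0,0],[0,0,0.02],0],[[0,0,0],[0,0,0],0],[[0,0,0],[0,0,0.004],0],[[0,0,0],[0,0,0.004],0],[[0,0,0],[0,0,0.004],0],[[0,0,0],[0,0,0],0]]'

```text
time: 10.3
ee_pos: [0.5592, 0.1103, 0.0314]
tcp_rot: [-179.9, -0.0, 74.1]
wrist_force: [-0.9, -0.6, -0.1]
opening: 0.0433
grasp_force: 41.1
```

Yellow engaged with no force. Seating and releasing.

Emit:
servo_tool --moves '[[[0,0,0],[0,0,0.011],0],[[0,0,0],[0,0,0.0105],0],[[0,0,0],[0,0,0],0],[[0,0,0],[0,0,0],60],[[0,0,0],[0,0,0],80],[[0,0,0],[0,0,0],100],[[0,0,0],[0,0,-0.04],100],[[0,0,0],[0,0,-0.04],100],[[0,0,0],[0,0,-0.04],100]]'

```text
time: 11.2
ee_pos: [0.559, 0.1102, 0.1312]
tcp_rot: [-179.9, 0.0, 74.1]
wrist_force: [0.7, 0.7, -0.5]
opening: 0.0855
grasp_force: 0.0
```

Emit:
servo_tool --moves '[[[0,0,0],[-0.03,0,0],100],[[0,0,0],[-0.03,0,0],100],[[0,0,0],[0,0,0],100],[[0,0,0],[0,0,0],100]]'

```text
time: 11.6
ee_pos: [0.5429, 0.0522, 0.1301]
tcp_rot: [-180.0, -0.0, 74.0]
wrist_force: [0.9, -0.9, 1.1]
opening: 0.0853
grasp_force: 0.0
```

Run:
```python
from h import *
o,p,d,c=look("y3"); cv2.imwrite("pics/y3.png",p[:,:,::-1])
P=cloud(c,d); m=np.hypot(P[...,0]-.561,P[...,1]-.1103)<.025; print("z pcts",np.percentile(P[m][:,2],[5,25,50,75,95]))
print(collar(p,d,c,(.561,.110),.029))
```

```text
t 11.6 tcp [0.5429 0.0522 0.1301] rot [-1.7995e+02 -3.0000e-02  7.3990e+01]
z pcts [0.00647097 0.02953185 0.03067744 0.27358356 0.27358356]
(array([0.56049304, 0.10864103]), array([0.56062797, 0.1086699 ]), 23.473400115966797, None, 0)
```

Yellow is fully seated: top at about 30 mm, centred. Next is red, for post b.

Emit:
servo_tool --moves '[[[0,0,7],[0,0,-0.01],100],[[0,0,7],[0,0,0],100],[[0,0,0],[0.0185,-0.042,0],100],[[0,0,0],[0.0185,-0.042,0],100],[[0,0,0],[0.0185,-0.042,0],100],[[0,0,0],[0.0185,-0.042,0],100],[[0,0,0],[0.0185,-0.042,0],100],[[0,0,0],[0.0185,-0.042,0],100],[[0,0,0],[0,0,0],100],[[0,0,0],[0,0,0],100]]'

```text
time: 12.65
ee_pos: [0.3791, 0.2759, 0.1402]
tcp_rot: [-179.9, 0.0, 60.3]
wrist_force: [-0.1, -0.7, -0.3]
opening: 0.0852
grasp_force: 0.0
```

Run:
```python
from h import *
o,p,d,c=look("r1")
r=collar(p,d,c,(.407,.322)); print(*r); a=oct_line(p,c,r[1]); print(a)
cv2.imwrite("pics/r1.png",np.hstack([cv2.resize(p,(400,300)),rect(p,c,r[1],.024)])[:,:,::-1])
print("adapter",block(p,d,c,(.522,.347),.034,.06)); print("carton",block(p,d,c,(.412,.207),.046,.06));
```

```text
t 12.65 tcp [0.3791 0.2759 0.1402] rot [-1.7994e+02  2.0000e-02  6.0270e+01]
[0.40511914 0.32508987] [0.40503537 0.3250912 ] 23.535417556762695 None 0
(np.float64(-113.94992799881538), np.float32(107.5153), np.float32(247.10556))
adapter ((518.2575073242188, 338.8192443847656), (67.92626953125, 51.19485092163086), 77.79068756103516)
carton ((410.84906005859375, 209.15306091308594), (65.74982452392578, 50.076988220214844), 85.96775817871094)
```

View pics/r1.png

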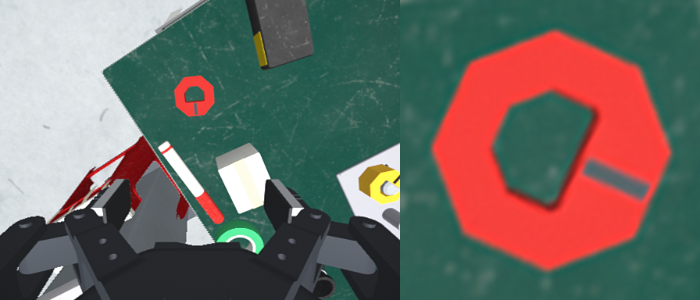

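Red is centred at (405,325) mm with its line at about −115°. Grasping it and carrying it to the standoff in front of post b.

Emit:
servo_tool --moves '[[[0,0,-4.7],[0,0,0],100],[[0,0,0],[0.0278,0.0006,0],100],[[0,0,0],[0.0277,0.0006,0],100],[[0,0,0],[0,0,0.035],100],[[0,0,0],[0,0,0.035],100],[[0,0,0],[0,0,0.035],100],[[0,0,0],[0,0,0.023],100],[[0,0,0],[0,0,0.0075],100],[[0,0,0],[0,0,0],100],[[0,0,0],[0,0,0],0],[[0,0,0],[0,0,0],0],[[0,0,0],[0,0,0],0]]'

```text
time: 13.9
ee_pos: [0.4051, 0.3247, 0.006]
tcp_rot: [-180.0, -0.1, 64.8]
wrist_force: [-2.0, 0.2, 0.6]
opening: 0.0438
grasp_force: 0.5
```

Emit:
servo_tool --moves '[[[0,0,0],[0,0,0],0],[[0,0,0],[0,0,0],0],[[0,0,0],[0,0,-0.04],0],[[0,0,0],[0,0,-0.04],0],[[0,0,0],[-0.0289,0.037,0],0],[[0,0,0],[-0.0289,0.037,0],0],[[0,0,0],[-0.0289,0.037,0],0],[[0,0,0],[-0.0289,0.037,0],0],[[0,0,0],[-0.0289,0.037,0],0],[[0,0,0],[-0.0289,0.037,0],0],[[0,0,0],[-0.0289,0.037,0],0],[[0,0,0],[-0.0289,0.037,0],0]]'

```text
time: 15.1
ee_pos: [0.5744, -0.013, 0.0848]
tcp_rot: [-180.0, -0.0, 64.8]
wrist_force: [0.3, 0.3, -1.3]
opening: 0.043
grasp_force: 47.3
```

Emit:
servo_tool --moves '[[[0,0,-8.1],[0,0,0],0],[[0,0,-8.1],[0,0,0],0],[[0,0,-8.1],[0,0,0],0],[[0,0,-8.1],[0,0,0],0],[[0,0,-8.1],[0,0,0],0],[[0,0,0],[0,0,0],0],[[0,0,0],[0,0,0],0]]'

```text
time: 15.8
ee_pos: [0.5738, -0.011, 0.0845]
tcp_rot: [-180.0, -0.0, 105.0]
wrist_force: [0.6, -0.1, -0.9]
opening: 0.043
grasp_force: 47.4
```

Run:
```python
from h import *
o,p,d,c=look("r2"); tp=o["ee_pos"]; print(o["opening"],o["grasp_force"])
h=tp[2]+.0195
r=inhand(p,c,tp,(0,120,215),(8,255,255),h); print("hand",*r); r2=inhand(p,c,tp,(172,120,215),(180,255,255),h); print(r2[1:3])
b=post_top(p,d,c,(.561,.0482)); print("post b",*b); print(tool(o,np.r_[b[0]-r[1],0]))
cv2.imwrite("pics/r2.png",np.hstack([cv2.resize(p,(400,300)),rect(p,c,r[1],h)])[:,:,::-1])
```

```text
t 15.8 tcp [ 0.5738 -0.011   0.0845] rot [-1.7995e+02 -4.0000e-02  1.0503e+02]
0.04301859612093974 47.350119455859385
hand [ 0.57566083 -0.01048681] [ 0.57553635 -0.01052309] 22.95540428161621 (np.float64(-75.0639738387298), np.float32(67.30729), np.float32(245.0))
(array([ 0.56637396, -0.00402888]), 2.8104898929595947)
post b [0.5619566  0.04835331] 9.852131843566895
[ 0.0604  0.0022 -0.    ]
```

View pics/r2.png

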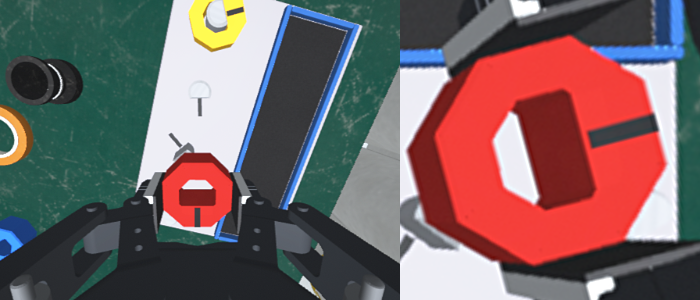

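Red is held and its line, at about −75°, matches post b. I'll place it.

Emit:
servo_tool --moves '[[[0,0,0],[0.0303,0.001,0],0],[[0,0,0],[0.0302,0.001,0],0],[[0,0,0],[0,0,0],0],[[0,0,0],[0,0,0.02],0],[[0,0,0],[0,0,0.02],0],[[0,0,0],[0,0,0],0],[[0,0,0],[0,0,0.004],0],[[0,0,0],[0,0,0.004],0],[[0,0,0],[0,0,0.004],0],[[0,0,0],[0,0,0],0]]'

```text
time: 16.85
ee_pos: [0.5596, 0.0477, 0.0323]
tcp_rot: [-179.9, -0.0, 105.2]
wrist_force: [-0.4, 0.1, -0.1]
opening: 0.0428
grasp_force: 47.3
```

Emit:
servo_tool --moves '[[[0,0,0],[0,0,0.011],0],[[0,0,0],[0,0,0.011],0],[[0,0,0],[0,0,0],0],[[0,0,0],[0,0,0],60],[[0,0,0],[0,0,0],80],[[0,0,0],[0,0,0],100],[[0,0,0],[0,0,-0.04],100],[[0,0,0],[0,0,-0.045],100],[[0,0,0],[0,0,-0.045],100]]'

```text
time: 17.75
ee_pos: [0.5593, 0.0477, 0.1416]
tcp_rot: [-179.9, -0.1, 105.3]
wrist_force: [1.1, 0.3, 1.3]
opening: 0.0852
grasp_force: 0.0
```

Emit:
servo_tool --moves '[[[0,0,0],[-0.0312,-0.03,0],100],[[0,0,0],[-0.0312,-0.03,0],100],[[0,0,0],[-0.0312,-0.03,0],100],[[0,0,0],[-0.0312,-0.03,0],100],[[0,0,0],[-0.0312,-0.03,0],100],[[0,0,0],[-0.0312,-0.03,0],100],[[0,0,0],[-0.0312,-0.03,0],100],[[0,0,0],[0,0,0],100],[[0,0,0],[0,0,0],100]]'

```text
time: 18.65
ee_pos: [0.4143, -0.2189, 0.1405]
tcp_rot: [-180.0, -0.0, 105.1]
wrist_force: [0.1, 0.6, 0.3]
opening: 0.0855
grasp_force: 0.0
```

Run:
```python
from h import *
o,p,d,c=look("b1")
r=collar(p,d,c,(.400,-.165)); print(*r); a=oct_line(p,c,r[1]); print(a)
P=cloud(c,d)
for n,q in dict(a=(.561,.110),b=(.562,.048)).items():
    m=(np.hypot(P[...,0]-q[0],P[...,1]-q[1])<.025)&(d>0); print(n,np.percentile(P[m][:,2],[25,50,75]),m.sum())
cv2.imwrite("pics/b1.png",np.hstack([cv2.resize(p,(400,300)),rect(p,c,r[1],.024)])[:,:,::-1])
```

```text
t 18.65 tcp [ 0.4143 -0.2189  0.1405] rot [-1.7996e+02 -4.0000e-02  1.0512e+02]
[ 0.39737195 -0.16399443] [ 0.3971028  -0.16407605] 23.439538955688477 None 0
(np.float64(132.83865526297194), np.float32(91.94751), np.float32(255.0))Traceback (most recent call last):
  File "<stdin>", line 6, in <module>
    return _quantile_unchecked(
        a, q, axis, out, overwrite_input, method, keepdims, weights)
    return _ureduce(a,
                    func=_quantile_ureduce_func,
    ...<5 lines>...
                    overwrite_input=overwrite_input,
                    method=method)
    r = func(a, **kwargs)
    result = _quantile(arr,
                       quantiles=q,
    ...<2 lines>...
                       out=out,
                       weights=wgt)
    slices_having_nans = np.isnan(arr[-1, ...])
                                  ~~~^^^^^^^^^
IndexError: index -1 is out of bounds for axis 0 with size 0
```

Emit:
servo_tool --moves '[[[0,0,8.55],[0,0,0],100],[[0,0,8.55],[0,0,0],100],[[0,0,0],[0.0271,-0.0103,0],100],[[0,0,0],[0.0271,-0.0103,0],100],[[0,0,0],[0,0,0.035],100],[[0,0,0],[0,0,0.035],100],[[0,0,0],[0,0,0.035],100],[[0,0,0],[0,0,0.023],100],[[0,0,0],[0,0,0.008],100],[[0,0,0],[0,0,0],100],[[0,0,0],[0,0,0],0],[[0,0,0],[0,0,0],0]]'

```text
time: 19.9
ee_pos: [0.3967, -0.1635, 0.006]
tcp_rot: [179.9, 0.0, 88.2]
wrist_force: [-0.0, 0.7, -0.2]
opening: 0.0589
grasp_force: 0.0
```

Emit:
servo_tool --moves '[[[0,0,0],[0,0,0],0],[[0,0,0],[0,0,0],0],[[0,0,0],[0,0,0],0],[[0,0,0],[0,0,-0.04],0],[[0,0,0],[0,0,-0.04],0],[[0,0,0],[0.0194,0.0343,0],0],[[0,0,0],[0.0194,0.0343,0],0],[[0,0,0],[0.0194,0.0343,0],0],[[0,0,0],[0.0194,0.0343,0],0],[[0,0,0],[0.0194,0.0343,0],0],[[0,0,-6.5],[0,0,0],0],[[0,0,-6.5],[0,0,0],0]]'

```text
time: 21.1
ee_pos: [0.5711, -0.0712, 0.0839]
tcp_rot: [-179.9, -0.1, 101.5]
wrist_force: [0.0, 0.1, -0.2]
opening: 0.0431
grasp_force: 41.5
```

Emit:
servo_tool --moves '[[[0,0,0],[0,0,0],0],[[0,0,0],[0,0,0],0]]'

```text
time: 21.3
ee_pos: [0.5703, -0.072, 0.0846]
tcp_rot: [-180.0, -0.0, 101.0]
wrist_force: [0.0, -0.9, -0.5]
opening: 0.0431
grasp_force: 41.5
```

Run:
```python
from h import *
o,p,d,c=look("b2"); tp=o["ee_pos"]; print(o["opening"],o["grasp_force"])
h=tp[2]+.0198
r=inhand(p,c,tp,(95,120,215),(120,255,255),h); print("hand",*r)
b=post_top(p,d,c,(.5625,-.0138)); print("post c",*b); print(tool(o,np.r_[b[0]-r[1],0]))
P=cloud(c,d)
for n,q in dict(a=(.561,.110),b=(.562,.048)).items():
    m=(np.hypot(P[...,0]-q[0],P[...,1]-q[1])<.022)&(d>0); print(n,m.sum(),np.round(np.sort(P[m][:,2])[::max(1,m.sum()//5)],4))
cv2.imwrite("pics/b2.png",np.hstack([cv2.resize(p,(400,300)),rect(p,c,r[1],h)])[:,:,::-1])
```

```text
t 21.3 tcp [ 0.5703 -0.072   0.0846] rot [-1.7995e+02 -3.0000e-02  1.0096e+02]
0.04309309284296943 41.48328098777711
hand [ 0.57198541 -0.07140238] [ 0.57207491 -0.07142271] 23.298574447631836 (np.float64(147.66874949781516), np.float32(77.50708), np.float32(255.0))
post c [ 0.56305328 -0.01372183] 9.82643985748291
[ 0.0584  0.0021 -0.    ]
a 0 []
b 3481 [0.0044 0.0292 0.0298 0.0303 0.0333 0.0381]
```

View pics/b2.png

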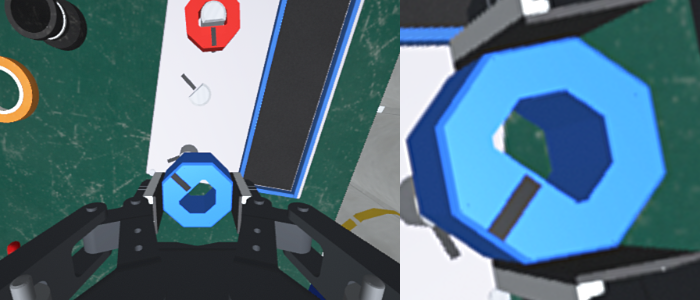

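Blue is held with its line at about 147°, matching post c, and red is seated on b. Placing blue.

Emit:
servo_tool --moves '[[[0,0,0],[0.0292,0.001,0],0],[[0,0,0],[0.0292,0.001,0],0],[[0,0,0],[0,0,0],0],[[0,0,0],[0,0,0.02],0],[[0,0,0],[0,0,0.02],0],[[0,0,0],[0,0,0],0],[[0,0,0],[0,0,0.004],0],[[0,0,0],[0,0,0.004],0],[[0,0,0],[0,0,0.004],0],[[0,0,0],[0,0,0],0]]'

```text
time: 22.35
ee_pos: [0.5609, -0.0143, 0.0323]
tcp_rot: [-179.9, -0.0, 101.1]
wrist_force: [-0.7, -0.2, -1.0]
opening: 0.043
grasp_force: 41.5
```

Emit:
servo_tool --moves '[[[0,0,0],[0,0,0.011],0],[[0,0,0],[0,0,0.011],0],[[0,0,0],[0,0,0],0],[[0,0,0],[0,0,0],60],[[0,0,0],[0,0,0],80],[[0,0,0],[0,0,0],100],[[0,0,0],[0,0,-0.04],100],[[0,0,0],[0,0,-0.045],100],[[0,0,0],[0,0,-0.045],100]]'

```text
time: 23.25
ee_pos: [0.5606, -0.0143, 0.1416]
tcp_rot: [-179.9, -0.0, 101.2]
wrist_force: [1.2, -0.2, 0.1]
opening: 0.0854
grasp_force: 0.0
```

Run:
```python
from h import *
np.set_printoptions(precision=3,suppress=True)
for f,cam in (("w1.npz",None),("top0.npz","top")):
    f=np.load(f); d=f["d"]; c=calibration("top") if cam else {k:f[k] for k in("camera_matrix","R","t")}
    P=cloud(c,d); m=(d>0)&(P[...,1]<-.15)&(P[...,1]>-.4)&(P[...,0]>.56)&(P[...,0]<.8)&(P[...,2]<.25)
    for z0,z1 in((.02,.06),(.06,.1),(.1,.14),(.14,.2)):
        k=m&(P[...,2]>z0)&(P[...,2]<z1); Q=P[k]
        if len(Q): print(z0,len(Q),"min x",Q[:,0].min(),"at y",Q[Q[:,0].argmin(),1],"nearest to cam pos",np.sort(np.hypot(Q[:,0]-.604,Q[:,1]+.29))[:3])
```

```text
0.02 1613 min x 0.5600470986200338 at y -0.2311238969422838 nearest to cam pos [0.045 0.046 0.046]
0.06 1 min x 0.6837798855188162 at y -0.2616625442001901 nearest to cam pos [0.085]
0.02 336 min x 0.5606581285885669 at y -0.22462995174344913 nearest to cam pos [0.047 0.047 0.048]
0.06 326 min x 0.6577359116838386 at y -0.34884556442597664 nearest to cam pos [0.065 0.066 0.067]
0.1 352 min x 0.6663012659577584 at y -0.34450802379478407 nearest to cam pos [0.075 0.075 0.076]
0.14 735 min x 0.6736532050951106 at y -0.3538169981444418 nearest to cam pos [0.083 0.084 0.085]
```

Emit:
servo_tool --moves '[[[0,0,0],[-0.0447,-0.0207,0],100],[[0,0,0],[-0.0447,-0.0207,0],100],[[0,0,0],[-0.0447,-0.0207,0],100],[[0,0,0],[-0.0447,-0.0207,0],100],[[0,0,8.48],[0,0,0],100],[[0,0,8.48],[0,0,0],100],[[0,0,8.48],[0,0,0],100],[[0,0,8.48],[0,0,0],100],[[0,0,8.48],[0,0,0],100],[[0,0,8.48],[0,0,0],100],[[0,0,8.48],[0,0,0],100],[[0,0,8.48],[0,0,0],100]]'

```text
time: 24.45
ee_pos: [0.5144, -0.2057, 0.1402]
tcp_rot: [-179.9, 0.0, 33.0]
wrist_force: [-0.1, 0.1, 0.7]
opening: 0.0855
grasp_force: 0.0
```

Emit:
servo_tool --moves '[[[0,0,8.48],[0,0,0],100],[[0,0,8.48],[0,0,0],100],[[0,0,8.48],[0,0,0],100],[[0,0,8.48],[0,0,0],100],[[0,0,8.48],[0,0,0],100],[[0,0,8.48],[0,0,0],100],[[0,0,8.48],[0,0,0],100],[[0,0,8.48],[0,0,0],100],[[0,0,8.48],[0,0,0],100],[[0,0,0],[0,0,0],100],[[0,0,0],[0,0,0],100]]'

```text
time: 25.55
ee_pos: [0.4641, -0.2917, 0.1404]
tcp_rot: [-175.8, 0.7, -34.3]
wrist_force: [-0.1, -0.4, 0.0]
opening: 0.0851
grasp_force: 0.0
```

Run:
```python
from h import *
o,p,d,c=look("o1")
r=collar(p,d,c,(.554,-.243)); print(*r); a=oct_line(p,c,r[1]); print(a)
cv2.imwrite("pics/o1.png",np.hstack([cv2.resize(p,(400,300)),rect(p,c,r[1],.024)])[:,:,::-1])
```

```text
t 25.55 tcp [ 0.4641 -0.2917  0.1404] rot [-175.79    0.68  -34.28]
[ 0.55355762 -0.2452851 ] [ 0.55356444 -0.24519687] 24.129634857177734 88.11695250540903 26
(np.float64(88.51963222918937), np.float32(65.385414), np.float32(255.0))
```

View pics/o1.png

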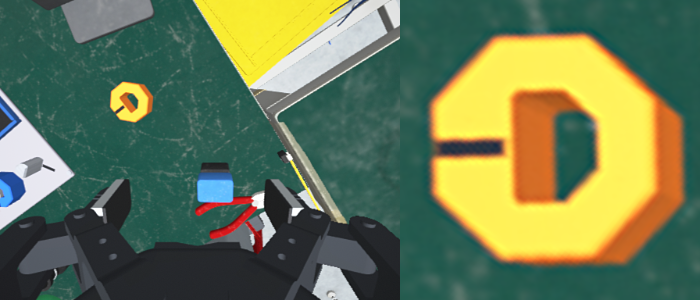

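The image shows orange at (131,102) with its line at about 88.5°. The arm isn't where I commanded it, so I'll check the joints.

Run:
```python
from h import *
o=get_obs(); print({k:np.round(v,3) for k,v in o.items()})
```

```text
{'time': np.float64(25.6), 'q': array([-34.242,   4.502,  -0.574,  85.611,   4.208, 179.944]), 'qd': array([ 1.556, -0.03 ,  0.06 , -0.045, -0.12 ,  0.075]), 'joint_efforts': array([ -1.601, -51.898,  46.907,   0.139,   0.189,   0.   ]), 'ee_pos': array([ 0.465, -0.291,  0.14 ]), 'tcp_rot': array([-175.792,    0.682,  -34.186]), 'wrist_force': array([-0.821, -0.652, -0.455]), 'torque': array([-0.052,  0.031,  0.028]), 'grasp_force': np.float64(0.0), 'opening': np.float64(0.086)}
```

Emit:
servo_tool --moves '[[[0,0,0],[0,0,0],100],[[0,0,0],[0,0,0],100]]'

```text
time: 25.8
ee_pos: [0.4652, -0.29, 0.1404]
tcp_rot: [-175.8, 0.7, -34.1]
wrist_force: [0.1, -0.8, -0.5]
opening: 0.0856
grasp_force: 0.0
```

Joint 6 hit its limit, because q6 = 180 + q1 − yaw. I'll turn back the other way and pick orange at yaw 133.5.

Emit:
servo_tool --moves '[[[-4.2,0.7,-7],[0,0,0],100],[[0,0,0],[0,0,0],100],[[0,0,-8.4],[0,0,0],100],[[0,0,-8.4],[0,0,0],100],[[0,0,-8.4],[0,0,0],100],[[0,0,-8.4],[0,0,0],100],[[0,0,-8.4],[0,0,0],100],[[0,0,-8.4],[0,0,0],100],[[0,0,-8.4],[0,0,0],100],[[0,0,-8.4],[0,0,0],100],[[0,0,-8.4],[0,0,0],100],[[0,0,-8.4],[0,0,0],100]]'

```text
time: 27.0
ee_pos: [0.465, -0.2903, 0.1404]
tcp_rot: [179.8, -0.2, 57.0]
wrist_force: [-1.0, -0.4, 0.4]
opening: 0.0851
grasp_force: 0.0
```

Emit:
servo_tool --moves '[[[0,0,-8.4],[0,0,0],100],[[0,0,-8.4],[0,0,0],100],[[0,0,-8.4],[0,0,0],100],[[0,0,-8.4],[0,0,0],100],[[0,0,-8.4],[0,0,0],100],[[0,0,-8.4],[0,0,0],100],[[0,0,-8.4],[0,0,0],100],[[0,0,-8.4],[0,0,0],100],[[0,0,-8.4],[0,0,0],100],[[0,0,0],[0,0,0],100],[[0,0,0],[0,0,0],100]]'

```text
time: 28.1
ee_pos: [0.4648, -0.2906, 0.1404]
tcp_rot: [179.8, 0.2, 132.1]
wrist_force: [0.5, -0.3, -0.4]
opening: 0.0853
grasp_force: 0.0
```

Emit:
servo_tool --moves '[[[0,0,-1.4],[0,0,0],100],[[0,0,0],[-0.0093,0.0324,0],100],[[0,0,0],[-0.0093,0.0324,0],100],[[0,0,0],[-0.0093,0.0323,0],100],[[0,0,0],[0,0,0.035],100],[[0,0,0],[0,0,0.035],100],[[0,0,0],[0,0,0.035],100],[[0,0,0],[0,0,0.023],100],[[0,0,0],[0,0,0.008],100],[[0,0,0],[0,0,0],100],[[0,0,0],[0,0,0],0],[[0,0,0],[0,0,0],0]]'

```text
time: 29.3
ee_pos: [0.5556, -0.2445, 0.0066]
tcp_rot: [179.8, 0.4, 133.8]
wrist_force: [0.4, -0.6, -0.0]
opening: 0.0591
grasp_force: 0.0
```

Emit:
servo_tool --moves '[[[0,0,0],[0,0,0],0],[[0,0,0],[0,0,0],0],[[0,0,0],[0,0,0],0],[[0,0,0],[0,0,-0.04],0],[[0,0,0],[0,0,-0.04],0],[[0,0,0],[0.0297,0.0344,0],0],[[0,0,0],[0.0297,0.0344,0],0],[[0,0,0],[0.0297,0.0344,0],0],[[0,0,0],[0.0297,0.0344,0],0],[[0,0,0],[0.0297,0.0344,0],0]]'

```text
time: 30.3
ee_pos: [0.5757, -0.016, 0.085]
tcp_rot: [179.8, 0.3, 133.8]
wrist_force: [0.7, -0.8, 0.0]
opening: 0.043
grasp_force: 41.4
```

Emit:
servo_tool --moves '[[[0,0,-8.1],[0,0,0],0],[[0,0,-8.1],[0,0,0],0],[[0,0,-8.1],[0,0,0],0],[[0,0,-8.1],[0,0,0],0],[[0,0,-8.1],[0,0,0],0],[[0,0,-8.1],[0,0,0],0],[[0,0,-8.1],[0,0,0],0],[[0,0,-8.1],[0,0,0],0],[[0,0,-8.1],[0,0,0],0],[[0,0,-8.1],[0,0,0],0],[[0,0,-8.1],[0,0,0],0],[[0,0,-8.1],[0,0,0],0]]'

```text
time: 31.5
ee_pos: [0.5757, -0.0177, 0.0849]
tcp_rot: [-179.7, 0.1, -128.7]
wrist_force: [0.1, 0.5, -1.2]
opening: 0.0429
grasp_force: 41.4
```

Emit:
servo_tool --moves '[[[0,0,-8.1],[0,0,0],0],[[0,0,-8.1],[0,0,0],0],[[0,0,-8.1],[0,0,0],0],[[0,0,0],[0,0,0],0],[[0,0,0],[0,0,0],0]]'

```text
time: 32.0
ee_pos: [0.5757, -0.0177, 0.0847]
tcp_rot: [-179.7, -0.0, -105.0]
wrist_force: [-0.2, -0.4, -1.1]
opening: 0.043
grasp_force: 41.4
```

Run:
```python
from h import *
o,p,d,c=look("o2"); tp=o["ee_pos"]; print(o["opening"],o["grasp_force"])
h=tp[2]+.0198
r=inhand(p,c,tp,(10,120,235),(32,255,255),h); print("hand",*r)
b=post_top(p,d,c,(.5615,-.0758)); print("post d",*b); print(tool(o,np.r_[b[0]-r[1],0]))
cv2.imwrite("pics/o2.png",np.hstack([cv2.resize(p,(400,300)),rect(p,c,r[1],h)])[:,:,::-1])
```

```text
t 32.0 tcp [ 0.5757 -0.0177  0.0847] rot [-1.7971e+02 -3.0000e-02 -1.0495e+02]
0.043001198518457635 41.40400410626455
hand [ 0.57653094 -0.02080836] [ 0.5765942  -0.02090311] 23.212017059326172 (np.float64(-151.42551398312594), np.float32(59.98592), np.float32(255.0))
post d [ 0.56358154 -0.07583692] 9.873739242553711
[ 0.0564 -0.0016 -0.    ]
```

View pics/o2.png

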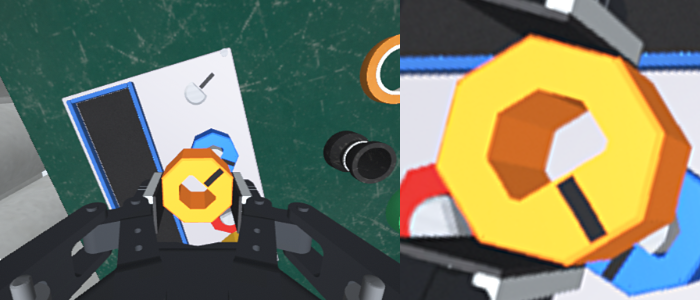

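Orange is held with its line at −151°, matching post d. Camera readings carry a constant bias of about +1.7 mm in world x. Placing orange.

Emit:
servo_tool --moves '[[[0,0,0],[0.0282,-0.0008,0],0],[[0,0,0],[0.0282,-0.0008,0],0],[[0,0,0],[0,0,0],0],[[0,0,0],[0,0,0.02],0],[[0,0,0],[0,0,0.02],0],[[0,0,0],[0,0,0],0],[[0,0,0],[0,0,0.004],0],[[0,0,0],[0,0,0.004],0],[[0,0,0],[0,0,0.004],0],[[0,0,0],[0,0,0],0]]'

```text
time: 33.05
ee_pos: [0.5631, -0.0727, 0.0323]
tcp_rot: [-179.7, -0.0, -104.7]
wrist_force: [-1.0, -0.8, -0.6]
opening: 0.0433
grasp_force: 41.4
```

Emit:
servo_tool --moves '[[[0,0,0],[0,0,0.011],0],[[0,0,0],[0,0,0.011],0],[[0,0,0],[0,0,0],0],[[0,0,0],[0,0,0],60],[[0,0,0],[0,0,0],80],[[0,0,0],[0,0,0],100],[[0,0,0],[0,0,-0.04],100],[[0,0,0],[0,0,-0.045],100],[[0,0,0],[0,0,-0.045],100],[[0,0,0],[0.0417,0.0049,0],100],[[0,0,0],[0.0417,0.0049,0],100],[[0,0,0],[0.0417,0.0049,0],100]]'

```text
time: 34.25
ee_pos: [0.5165, -0.1908, 0.141]
tcp_rot: [-179.6, -0.0, -104.6]
wrist_force: [0.1, -0.3, -0.5]
opening: 0.0854
grasp_force: 0.0
```

Emit:
servo_tool --moves '[[[0,0,0],[0.0417,0.0049,0],100],[[0,0,0],[0.0417,0.0049,0],100],[[0,0,0],[0.0417,0.0049,0],100],[[0,0,8.3],[0,0,0],100],[[0,0,8.3],[0,0,0],100],[[0,0,8.3],[0,0,0],100],[[0,0,8.3],[0,0,0],100],[[0,0,8.3],[0,0,0],100],[[0,0,8.3],[0,0,0],100],[[0,0,8.3],[0,0,0],100],[[0,0,8.3],[0,0,0],100],[[0,0,8.3],[0,0,0],100]]'

```text
time: 35.45
ee_pos: [0.4709, -0.3071, 0.1405]
tcp_rot: [-179.9, 0.3, -179.7]
wrist_force: [-0.8, 0.3, -0.2]
opening: 0.0852
grasp_force: 0.0
```

Emit:
servo_tool --moves '[[[0,0,8.3],[0,0,0],100],[[0,0,8.3],[0,0,0],100],[[0,0,8.3],[0,0,0],100],[[0,0,8.3],[0,0,0],100],[[0,0,0],[0,0,0],100],[[0,0,0],[0,0,0],100]]'

```text
time: 36.05
ee_pos: [0.4708, -0.3071, 0.1405]
tcp_rot: [179.9, 0.3, 147.6]
wrist_force: [-0.2, -0.6, -1.0]
opening: 0.0859
grasp_force: 0.0
```

```bash
cat >> h.py <<'E'
def cblock(p,d,c,xy,h,rad,lo,hi,band=.005):
    "top face by height band and colour -> minAreaRect (mm)"
    m=top_pts(p,d,c,xy,h,rad,band)&(cv2.inRange(cv2.cvtColor(p,cv2.COLOR_RGB2HSV),lo,hi)>0); v,u=np.nonzero(m)
    return cv2.minAreaRect((pix2w(c,np.stack([u,v],1),h)*1000).astype(np.float32)),len(u)
E
python3 - <<'E'
from h import *
o,p,d,c=look("s1")
r=cblock(p,d,c,(.42,-.274),.062,.035,(95,80,0),(125,255,255),.004); print(r)
q=np.array(r[0][0])/1000
im=rect(p,c,q,.062); b=cv2.boxPoints(r[0])/1000-q; cv2.polylines(im,[np.int32(np.stack([150-b[:,1]*5000,150-b[:,0]*5000],1))],True,(255,0,0))
cv2.imwrite("pics/s1.png",np.hstack([cv2.resize(p,(400,300)),im])[:,:,::-1])
P=cloud(c,d); 
for q in ((.5633,-.0763),(.5625,-.0138)):
    m=(np.hypot(P[...,0]-q[0],P[...,1]-q[1])<.022)&(d>0); print(m.sum(),np.round(np.sort(P[m][:,2])[::max(1,m.sum()//5)],4))
E
```

```text
t 36.05 tcp [ 0.4708 -0.3071  0.1405] rot [179.94   0.28 147.64]
(((420.1855773925781, -276.4983825683594), (38.32307434082031, 26.46722412109375), 57.617557525634766), 1846)
865 [0.0037 0.0092 0.0157 0.0226 0.0288]
0 []
```

View pics/s1.png

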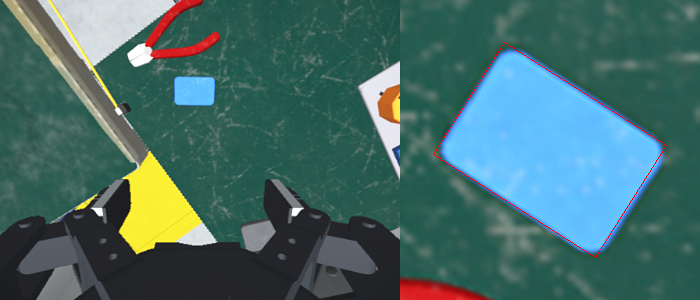

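The stamp's top is fitted cleanly: 38×26.5 mm, long axis at 57.6°, already aligned with the gripper. Grasping the stamp.

Emit:
servo_tool --moves '[[[0,0,0],[0.0303,-0.0012,0],100],[[0,0,0],[0.0302,-0.0011,0],100],[[0,0,0],[0,0,0],100],[[0,0,0],[0,0,0.035],100],[[0,0,0],[0,0,0.035],100],[[0,0,0],[0,0,0.025],100],[[0,0,0],[0,0,0.009],100],[[0,0,0],[0,0,0],60],[[0,0,0],[0,0,0],50],[[0,0,0],[0,0,0],40],[[0,0,0],[0,0,0],20],[[0,0,0],[0,0,0],0]]' --force 30

```text
time: 37.3
ee_pos: [0.4198, -0.2772, 0.0378]
tcp_rot: [179.9, 0.4, 147.4]
wrist_force: [0.0, -0.1, 5.9]
opening: 0.0386
grasp_force: 31.4
```

Emit:
servo_tool --moves '[[[0,0,0],[0,0,0],0],[[0,0,0],[0,0,0],0],[[0,0,0],[0,0,-0.03],0],[[0,0,0],[0,0,-0.03],0],[[0,0,0],[0,0,-0.02],0],[[0,0,8.1],[0,0,0],0],[[0,0,8.1],[0,0,0],0],[[0,0,8.1],[0,0,0],0],[[0,0,8.1],[0,0,0],0],[[0,0,8.1],[0,0,0],0],[[0,0,8.1],[0,0,0],0],[[0,0,8.1],[0,0,0],0]]'

```text
time: 38.5
ee_pos: [0.4187, -0.2765, 0.1167]
tcp_rot: [179.7, 0.1, 90.4]
wrist_force: [0.2, -0.5, -0.5]
opening: 0.0383
grasp_force: 30.6
```

Emit:
servo_tool --moves '[[[0,0,0],[0.0277,0.0335,0],0],[[0,0,0],[0.0277,0.0335,0],0],[[0,0,0],[0.0277,0.0335,0],0],[[0,0,0],[0.0277,0.0335,0],0],[[0,0,0],[0.0277,0.0335,0],0],[[0,0,0],[0.0277,0.0335,0],0],[[0,0,0],[0.0277,0.0335,0],0],[[0,0,0],[0,0,0],0],[[0,0,0],[0,0,0],0]]'

```text
time: 39.4
ee_pos: [0.651, -0.079, 0.1165]
tcp_rot: [179.8, 0.1, 90.8]
wrist_force: [0.0, -1.1, -0.3]
opening: 0.0382
grasp_force: 30.7
```

Run:
```python
from h import *
o,p,d,c=look("s2"); print(o["opening"],o["grasp_force"]); tp=o["ee_pos"]
P=cloud(c,d); hsv=cv2.cvtColor(p,cv2.COLOR_RGB2HSV); m=(cv2.inRange(hsv,(95,80,150),(125,255,255))>0)&(np.hypot(P[...,0]-tp[0],P[...,1]-tp[1])<.03)&(P[...,2]>.07)&(P[...,2]<.2)
h=np.percentile(P[m][:,2],60); print("top z",h); print(cblock(p,d,c,tp[:2],h,.03,(95,80,150),(125,255,255)))
```

```text
t 39.4 tcp [ 0.651  -0.079   0.1165] rot [1.7979e+02 1.1000e-01 9.0790e+01]
0.0381890356473851 30.74226200580597
top z 0.141049903891643
(((652.68017578125, -75.64740753173828), (38.353607177734375, 27.977962493896484), 0.7965522408485413), 4419)
```

Emit:
servo_tool --moves '[[[0,0,0],[-0.0035,-0.001,0],0],[[0,0,0],[0,0,0],0],[[0,0,0],[0,0,0.03],0],[[0,0,0],[0,0,0.025],0],[[0,0,0],[0,0,0.005],0],[[0,0,0],[0,0,0.005],0],[[0,0,0],[0,0,0.004],0],[[0,0,0],[0,0,0.004],0],[[0,0,0],[0,0,0],0]]'

```text
time: 40.35
ee_pos: [0.6502, -0.0835, 0.0442]
tcp_rot: [179.7, 0.1, 90.7]
wrist_force: [-0.2, -0.3, -0.9]
opening: 0.0383
grasp_force: 30.7
```

Emit:
servo_tool --moves '[[[0,0,0],[0,0,0.0013],0],[[0,0,0],[0,0,0],0],[[0,0,0],[0,0,0],50],[[0,0,0],[0,0,0],60],[[0,0,0],[0,0,0],75],[[0,0,0],[0,0,-0.03],80],[[0,0,0],[0,0,-0.04],100],[[0,0,0],[0,0,-0.03],100]]'

```text
time: 41.15
ee_pos: [0.6498, -0.0832, 0.1449]
tcp_rot: [179.7, 0.1, 90.7]
wrist_force: [0.6, 0.4, -0.8]
opening: 0.0856
grasp_force: 0.0
```

Emit:
servo_tool --moves '[[[0,0,0],[0.0102,-0.0443,0],100],[[0,0,0],[0.0102,-0.0443,0],100],[[0,0,0],[0.0102,-0.0443,0],100],[[0,0,0],[0.0102,-0.0443,0],100],[[0,0,0],[0.0102,-0.0443,0],100],[[0,0,0],[0,0,0],100],[[0,0,0],[0,0,0],100]]'

```text
time: 41.85
ee_pos: [0.4274, -0.0348, 0.1423]
tcp_rot: [179.6, 0.1, 90.7]
wrist_force: [-0.2, -0.0, -0.3]
opening: 0.0854
grasp_force: 0.0
```

Run:
```python
from h import *
o,p,d,c=look("l1"); print(o["opening"])
mk=mark_of("loupe_c","wrist"); print([(w("wrist",r["xyz"],c),round(r["score"],2)) for r in mk[:2]])
for q in ((.428,.022),):
    m=top_pts(p,d,c,q,.044,.035,.006); v,u=np.nonzero(m); W=(pix2w(c,np.stack([u,v],1),.044)*1000).astype(np.float32); print("top",cv2.minEnclosingCircle(W),cv2.minAreaRect(W),len(u))
mm=cut_out("loupe_c","wrist"); print(len(mm))
cv2.imwrite("pics/l1.png",np.hstack([cv2.resize(p,(400,300)),rect(p,c,(.428,.022),.044,.04,300)])[:,:,::-1])
```

```text
t 41.85 tcp [ 0.4274 -0.0348  0.1423] rot [1.7961e+02 1.2000e-01 9.0710e+01]
0.08543711481956584
[(array([0.42943934, 0.02627022, 0.01875387]), 0.96), (array([0.55756275, 0.10851043, 0.01924307]), 0.67)]
top ((429.0042419433594, 21.709701538085938), 18.95433807373047) ((428.7674560546875, 21.586606979370117), (37.38837432861328, 37.208404541015625), 0.7024838328361511) 786
1
```

Emit:
servo_tool --moves '[[[0,0,0],[0.0292,0.0003,0],100],[[0,0,0],[0.0291,0.0003,0],100],[[0,0,0],[0,0,0],100],[[0,0,0],[0,0,0.04],100],[[0,0,0],[0,0,0.04],100],[[0,0,0],[0,0,0.03],100],[[0,0,0],[0,0,0.018],100],[[0,0,0],[0,0,0],60],[[0,0,0],[0,0,0],50],[[0,0,0],[0,0,0],40],[[0,0,0],[0,0,0],20],[[0,0,0],[0,0,0],0]]' --force 30

```text
time: 43.2
ee_pos: [0.4292, 0.0231, 0.0149]
tcp_rot: [179.6, 0.1, 90.7]
wrist_force: [-0.3, -1.9, 6.4]
opening: 0.0416
grasp_force: 28.2
```

Emit:
servo_tool --moves '[[[0,0,0],[0,0,0],0],[[0,0,0],[0,0,0],0],[[0,0,0],[0,0,0],0]]'

```text
time: 43.5
ee_pos: [0.4292, 0.0231, 0.015]
tcp_rot: [179.6, 0.1, 90.7]
wrist_force: [-0.1, -1.2, 6.0]
opening: 0.0415
grasp_force: 28.2
```

Emit:
servo_tool --moves '[[[0,0,0],[0,0,0],55],[[0,0,0],[0,0,0],55],[[0,0,4],[0,0,0],55],[[0,0,0],[0,0,0],20],[[0,0,0],[0,0,0],0],[[0,0,0],[0,0,0],0],[[0,0,0],[0,0,0],0],[[0,0,0],[0,0,0],0]]'

```text
time: 44.3
ee_pos: [0.4282, 0.0232, 0.0138]
tcp_rot: [179.7, 0.1, 86.7]
wrist_force: [-1.8, -0.3, 5.8]
opening: 0.0426
grasp_force: 27.1
```

Run:
```python
from h import *
o,p,d,c=look("l2"); print(o["opening"],o["grasp_force"],o["torque"])
cv2.imwrite("pics/l2.png",np.hstack([cv2.resize(p,(400,300)),rect(p,c,(.429,.0231),.044,.04,300)])[:,:,::-1])
```

```text
t 44.3 tcp [0.4282 0.0232 0.0138] rot [1.7971e+02 8.0000e-02 8.6740e+01]
0.04262892233685944 27.142021390318405 [0.03075425 0.29589418 0.01036987]
```

Emit:
servo_tool --moves '[[[0,0,0],[0,0,0],55],[[0,0,0],[0,0,0],55],[[0,0,-5],[0,0,0],55],[[0,0,-5.5],[0,0,0],55],[[0,0,0],[0,0,0],20],[[0,0,0],[0,0,0],0],[[0,0,0],[0,0,0],0],[[0,0,0],[0,0,0],0],[[0,0,0],[0,0,0],0]]'

```text
time: 45.25
ee_pos: [0.428, 0.0232, 0.0133]
tcp_rot: [179.8, 0.1, 97.1]
wrist_force: [0.4, 0.3, 0.2]
opening: 0.039
grasp_force: 30.3
```

Emit:
servo_tool --moves '[[[0,0,0],[0,0,-0.04],0],[[0,0,0],[0,0,-0.045],0],[[0,0,6.3],[0,0,0],0],[[0,0,0],[-0.0138,0.0441,0],0],[[0,0,0],[-0.0138,0.0441,0],0],[[0,0,0],[-0.0138,0.0441,0],0],[[0,0,0],[-0.0138,0.0441,0],0],[[0,0,0],[-0.0138,0.0441,0],0],[[0,0,0],[0,0,0],0],[[0,0,0],[0,0,0],0]]'

```text
time: 46.25
ee_pos: [0.6492, -0.0425, 0.0975]
tcp_rot: [179.9, 0.1, 90.8]
wrist_force: [0.3, -0.6, -0.8]
opening: 0.0384
grasp_force: 30.9
```

Run:
```python
from h import *
o,p,d,c=look("l3"); print(o["opening"],o["grasp_force"]); tp=o["ee_pos"]; h=tp[2]-.0135+.044
P=cloud(c,d); m=top_pts(p,d,c,tp[:2],h,.023,.004); v,u=np.nonzero(m); W=(pix2w(c,np.stack([u,v],1),h)*1000).astype(np.float32); print("z",np.median(P[m][:,2]),h,cv2.minEnclosingCircle(W),cv2.minAreaRect(W),len(u))
print([(w("wrist",r["xyz"],c),round(r["score"],2)) for r in mark_of("loupe_c","wrist")[:2]])
cv2.imwrite("pics/l3.png",np.hstack([cv2.resize(p,(400,300)),rect(p,c,tp,h)])[:,:,::-1])
```

```text
t 46.25 tcp [ 0.6492 -0.0425  0.0975] rot [1.7992e+02 9.0000e-02 9.0840e+01]
0.03844040671157591 30.90873420238495
z 0.12867905102024096 0.1280329637559851 ((650.2962036132812, -41.24342346191406), 23.41417694091797) ((650.9779052734375, -43.56800842285156), (41.68894577026367, 40.13446044921875), 7.462546348571777) 3126
[(array([ 0.65293295, -0.03910818,  0.10238611]), 0.72)]
```

View pics/l3.png

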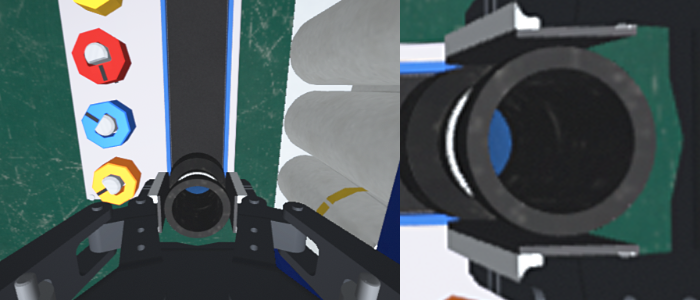

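The loupe is held upright, about 2 mm toward −y in the hand, and all four collars are visible seated on their posts. I'll shift it by 2 mm and set it down.

Emit:
servo_tool --moves '[[[0,0,0],[0.002,0.0002,0],0],[[0,0,0],[0,0,0],0],[[0,0,0],[0,0,0.035],0],[[0,0,0],[0,0,0.025],0],[[0,0,0],[0,0,0.005],0],[[0,0,0],[0,0,0.005],0],[[0,0,0],[0,0,0.004],0],[[0,0,0],[0,0,0.003],0],[[0,0,0],[0,0,0],0]]'

```text
time: 47.25
ee_pos: [0.65, -0.0404, 0.0231]
tcp_rot: [179.7, 0.1, 90.9]
wrist_force: [-0.5, -1.3, -0.9]
opening: 0.0383
grasp_force: 30.9
```

Emit:
servo_tool --moves '[[[0,0,0],[0,0,0.0035],0],[[0,0,0],[0,0,0],0],[[0,0,0],[0,0,0],50],[[0,0,0],[0,0,0],60],[[0,0,0],[0,0,0],75],[[0,0,0],[0,0,-0.03],80],[[0,0,0],[0,0,-0.045],100],[[0,0,0],[0,0,-0.045],100]]'

```text
time: 48.05
ee_pos: [0.6486, -0.0401, 0.14]
tcp_rot: [179.8, 0.1, 90.9]
wrist_force: [1.0, -1.0, 0.5]
opening: 0.0853
grasp_force: 0.0
```

Emit:
servo_tool --moves '[[[0,0,0],[0.0275,-0.0334,0],100],[[0,0,0],[0.0275,-0.0334,0],100],[[0,0,0],[0.0275,-0.0334,0],100],[[0,0,0],[0.0275,-0.0334,0],100],[[0,0,0],[0.0275,-0.0334,0],100],[[0,0,0],[0.0275,-0.0334,0],100],[[0,0,0],[0.0275,-0.0334,0],100],[[0,0,0],[0,0,0],100],[[0,0,0],[0,0,0],100]]'

```text
time: 48.95
ee_pos: [0.4123, 0.1493, 0.1382]
tcp_rot: [179.7, 0.1, 91.0]
wrist_force: [1.4, -0.1, 0.8]
opening: 0.0851
grasp_force: 0.0
```

Run:
```python
from h import *
o,p,d,c=look("c1"); P=cloud(c,d)
for b in (.004,.003): print("carton",block(p,d,c,(.411,.209),.046,.055,b))
m=top_pts(p,d,c,(.411,.209),.046,.055,.004); print(np.median(P[m][:,2]))
print("adapter",block(p,d,c,(.522,.347),.034,.06,.004))
```

```text
t 48.95 tcp [0.4123 0.1493 0.1382] rot [1.7965e+02 8.0000e-02 9.1010e+01]
carton ((410.8193359375, 208.6488494873047), (63.21092224121094, 50.00181198120117), 85.80354309082031)
carton ((410.8193359375, 208.6488494873047), (63.21092224121094, 50.00181198120117), 85.80354309082031)
0.04688091878039562Traceback (most recent call last):
  File "<stdin>", line 5, in <module>
  File "h.py", line 39, in block
    m=top_pts(p,d,c,xy,h,rad,band); v,u=np.nonzero(m)
  File "h.py", line 27, in top_pts
    m=l==1+np.argmax(s[1:,4]); return m
           ~~~~~~~~~^^^^^^^^^
    return _wrapfunc(a, 'argmax', axis=axis, out=out, **kwds)
    return bound(*args, **kwds)
ValueError: attempt to get argmax of an empty sequence
```

Emit:
servo_tool --moves '[[[0,0,5.2],[0,0,0],80],[[0,0,0],[0.0294,-0.0038,0],80],[[0,0,0],[0.0294,-0.0037,0],80],[[0,0,0],[0,0,0],80],[[0,0,0],[0,0,0.04],80],[[0,0,0],[0,0,0.04],80],[[0,0,0],[0,0,0.03],80],[[0,0,0],[0,0,0.012],80],[[0,0,0],[0,0,0],50],[[0,0,0],[0,0,0],20],[[0,0,0],[0,0,0],0],[[0,0,0],[0,0,0],0]]' --force 40

```text
time: 50.2
ee_pos: [0.4108, 0.208, 0.0168]
tcp_rot: [179.6, 0.0, 85.7]
wrist_force: [0.6, -0.0, 0.3]
opening: 0.0496
grasp_force: 43.3
```

Emit:
servo_tool --moves '[[[0,0,0],[0,0,0],0],[[0,0,0],[0,0,0],0],[[0,0,0],[0,0,-0.04],0],[[0,0,0],[0,0,-0.045],0],[[0,0,-5],[0,0,0],0],[[0,0,0],[-0.0286,0.0338,0],0],[[0,0,0],[-0.0286,0.0338,0],0],[[0,0,0],[-0.0286,0.0338,0],0],[[0,0,0],[-0.0286,0.0338,0],0],[[0,0,0],[-0.0286,0.0338,0],0],[[0,0,0],[-0.0286,0.0338,0],0],[[0,0,0],[-0.0286,0.0338,0],0]]'

```text
time: 51.4
ee_pos: [0.6498, 0.0092, 0.1019]
tcp_rot: [179.7, 0.1, 90.7]
wrist_force: [-0.7, -0.1, -0.6]
opening: 0.0498
grasp_force: 43.3
```

Emit:
servo_tool --moves '[[[0,0,0],[0,0,0],0],[[0,0,0],[0,0,0],0]]'

```text
time: 51.6
ee_pos: [0.6486, 0.0099, 0.101]
tcp_rot: [179.8, 0.1, 90.6]
wrist_force: [0.1, 0.1, -2.1]
opening: 0.0493
grasp_force: 43.3
```

Run:
```python
from h import *
o,p,d,c=look("c2"); print(o["opening"],o["grasp_force"]); tp=o["ee_pos"]; h=tp[2]-.016+.046
P=cloud(c,d); m=top_pts(p,d,c,tp[:2],h,.045,.005); print(np.median(P[m][:,2]),h); h=np.median(P[m][:,2])
m&=p.min(2)>120; v,u=np.nonzero(m); print(cv2.minAreaRect((pix2w(c,np.stack([u,v],1),h)*1000).astype(np.float32)))
```

```text
t 51.6 tcp [0.6486 0.0099 0.101 ] rot [1.7984e+02 9.0000e-02 9.0610e+01]
0.0492809426514543 43.28723967075348
0.13221669154350382 0.13096314866444952
((650.02294921875, 14.542169570922852), (50.359031677246094, 59.899696350097656), 0.418893039226532)
```

Emit:
servo_tool --moves '[[[0,0,0],[0,0,0.035],0],[[0,0,0],[0,0,0.025],0],[[0,0,0],[0,0,0.005],0],[[0,0,0],[0,0,0.005],0],[[0,0,0],[0,0,0.004],0],[[0,0,0],[0,0,0.003],0],[[0,0,0],[0,0,0],0],[[0,0,0],[0,0,0],0]]'

```text
time: 52.45
ee_pos: [0.6492, 0.0103, 0.0256]
tcp_rot: [179.7, 0.1, 90.7]
wrist_force: [0.2, -0.6, -0.9]
opening: 0.0495
grasp_force: 43.3
```

Emit:
servo_tool --moves '[[[0,0,0],[0,0,0.0035],0],[[0,0,0],[0,0,0],0],[[0,0,0],[0,0,0],65],[[0,0,0],[0,0,0],75],[[0,0,0],[0,0,0],80],[[0,0,0],[0,0,-0.03],80],[[0,0,0],[0,0,-0.045],100],[[0,0,0],[0,0,-0.045],100]]'

```text
time: 53.25
ee_pos: [0.6478, 0.0105, 0.1425]
tcp_rot: [179.8, 0.1, 90.7]
wrist_force: [0.6, -0.2, 2.0]
opening: 0.0857
grasp_force: 0.0
```

Emit:
servo_tool --moves '[[[0,0,0],[0.0436,-0.021,0],100],[[0,0,0],[0.0436,-0.021,0],100],[[0,0,0],[0.0436,-0.021,0],100],[[0,0,0],[0.0436,-0.021,0],100],[[0,0,0],[0.0436,-0.021,0],100],[[0,0,0],[0.0436,-0.021,0],100],[[0,0,0],[0,0,0],100],[[0,0,0],[0,0,0],100]]'

```text
time: 54.05
ee_pos: [0.5187, 0.2717, 0.1406]
tcp_rot: [179.7, 0.1, 90.8]
wrist_force: [-0.0, -0.8, -0.7]
opening: 0.0852
grasp_force: 0.0
```

Run:
```python
from h import *
o,p,d,c=look("a1"); P=cloud(c,d)
r=mark_of("adapter_c","wrist"); print([(w("wrist",x["xyz"],c),round(x["score"],2)) for x in r[:2]])
q=w("wrist",r[0]["xyz"],c)
m=top_pts(p,d,c,q,.034,.06,.004); print(np.median(P[m][:,2]))
print("adapter",block(p,d,c,q,.034,.06,.004))
```

```text
t 54.05 tcp [0.5187 0.2717 0.1406] rot [1.7972e+02 1.1000e-01 9.0830e+01]
[(array([0.52317037, 0.34683916, 0.01542189]), 0.79)]
0.03469998043753971
adapter ((521.630859375, 346.7462463378906), (83.97551727294922, 49.729732513427734), 77.74884033203125)
```

Emit:
servo_tool --moves '[[[0,0,6.55],[0,0,0],85],[[0,0,6.55],[0,0,0],85],[[0,0,0],[0.0368,-0.0074,0],85],[[0,0,0],[0.0367,-0.0074,0],85],[[0,0,0],[0,0,0],85],[[0,0,0],[0,0,0.04],85],[[0,0,0],[0,0,0.04],85],[[0,0,0],[0,0,0.035],85],[[0,0,0],[0,0,0.0135],85],[[0,0,0],[0,0,0],50],[[0,0,0],[0,0,0],20],[[0,0,0],[0,0,0],0]]' --force 55

```text
time: 55.35
ee_pos: [0.5223, 0.3457, 0.0139]
tcp_rot: [179.6, -0.1, 77.6]
wrist_force: [0.7, 0.5, -2.7]
opening: 0.0486
grasp_force: 59.3
```

Emit:
servo_tool --moves '[[[0,0,0],[0,0,0],0],[[0,0,0],[0,0,0],0],[[0,0,0],[0,0,0],0],[[0,0,0],[0,0,-0.035],0],[[0,0,0],[0,0,-0.035],0],[[0,0,0],[0,0,-0.03],0],[[0,0,-6.5],[0,0,0],0],[[0,0,-6.5],[0,0,0],0],[[0,0,0],[0,0,0],0]]'

```text
time: 56.25
ee_pos: [0.5206, 0.3456, 0.1118]
tcp_rot: [179.8, 0.1, 90.7]
wrist_force: [-1.2, 0.1, -3.5]
opening: 0.0487
grasp_force: 59.4
```

Emit:
servo_tool --moves '[[[0,0,0],[-0.0452,0.0137,0],0],[[0,0,0],[-0.0452,0.0137,0],0],[[0,0,0],[-0.0452,0.0137,0],0],[[0,0,0],[-0.0452,0.0137,0],0],[[0,0,0],[-0.0452,0.0137,0],0],[[0,0,0],[-0.0452,0.0137,0],0],[[0,0,0],[-0.0452,0.0137,0],0],[[0,0,0],[-0.0452,0.0137,0],0],[[0,0,0],[-0.0452,0.0137,0],0],[[0,0,0],[0,0,0],0],[[0,0,0],[0,0,0],0]]'

```text
time: 57.35
ee_pos: [0.6479, -0.061, 0.1123]
tcp_rot: [179.8, 0.1, 90.3]
wrist_force: [0.7, -0.1, -2.2]
opening: 0.049
grasp_force: 59.4
```

Run:
```python
from h import *
o,p,d,c=look("a2"); print(o["opening"],o["grasp_force"]); P=cloud(c,d); tp=o["ee_pos"]
print("carton",block(p,d,c,(.650,.012),.051,.05,.004)); m=top_pts(p,d,c,(.650,.012),.051,.05,.004); print(np.median(P[m][:,2]))
# rim: blue pixels, +y inner/outer end at z .015
hsv=cv2.cvtColor(p,cv2.COLOR_RGB2HSV); m=cv2.inRange(hsv,(100,130,60),(125,255,255)); v,u=np.nonzero(m); W=pix2w(c,np.stack([u,v],1),.015)
k=(W[:,0]>.61)&(W[:,0]<.69)&(W[:,1]>.09)&(W[:,1]<.16); W=W[k]; kk=abs(W[:,0]-.649)<.015; print("rim end y",np.percentile(W[kk][:,1],[2,98]), "x",np.percentile(W[:,0],[1,99]))
h=tp[2]-.0125+.034; m=top_pts(p,d,c,tp[:2],h,.055,.006); z=np.median(P[m][:,2]); print(z,h); v,u=np.nonzero(m); print("hand",cv2.minAreaRect((pix2w(c,np.stack([u,v],1),z)*1000).astype(np.float32)))
```

```text
t 57.35 tcp [ 0.6479 -0.061   0.1123] rot [1.7982e+02 8.0000e-02 9.0310e+01]
0.04896039844386072 59.40434753894806
carton ((650.8563232421875, 11.919395446777344), (50.019325256347656, 63.118080139160156), 0.42943087220191956)
0.05188176115026695Traceback (most recent call last):
  File "<stdin>", line 6, in <module>
    return _quantile_unchecked(
        a, q, axis, out, overwrite_input, method, keepdims, weights)
    return _ureduce(a,
                    func=_quantile_ureduce_func,
    ...<5 lines>...
                    overwrite_input=overwrite_input,
                    method=method)
    r = func(a, **kwargs)
    result = _quantile(arr,
                       quantiles=q,
    ...<2 lines>...
                       out=out,
                       weights=wgt)
    slices_having_nans = np.isnan(arr[-1, ...])
                                  ~~~^^^^^^^^^
IndexError: index -1 is out of bounds for axis 0 with size 0
```

Run:
```python
from h import *
f=np.load("a2.npz"); p,d=f["p"],f["d"]; c={k:f[k] for k in("camera_matrix","R","t")}; tp=np.array([.6479,-.061,.1123]); P=cloud(c,d)
hsv=cv2.cvtColor(p,cv2.COLOR_RGB2HSV); m=cv2.inRange(hsv,(100,110,40),(125,255,255)); v,u=np.nonzero(m); W=pix2w(c,np.stack([u,v],1),.015)
k=(abs(W[:,0]-.65)<.05)&(W[:,1]>.0); W=W[k]; print("rim y max",W[:,1].max(),"x range",np.percentile(W[:,0],[1,99]),len(W)); print("image top row sees y",ray(c,256,0,.015))
h=tp[2]-.0125+.034; m=(P[...,2]>h-.008)&(P[...,2]<h+.008)&(abs(P[...,0]-tp[0]-.0017)<.03)&(abs(P[...,1]-tp[1])<.06); z=np.median(P[m][:,2]); print(z,h)
v,u=np.nonzero(m); W=pix2w(c,np.stack([u,v],1),z); print("hand y range",np.percentile(W[:,1],[.5,99.5]),"x",np.percentile(W[:,0],[1,99]))
```

```text
rim y max 0.0838584367436875 x range [0.61704105 0.6826207 ] 1089
image top row sees y [0.65224329 0.08367638 0.015     ]
0.1340729534776481 0.1338
hand y range [-0.09224596 -0.0156223 ] x [0.62403669 0.6754633 ]
```

Emit:
servo_tool --moves '[[[0,0,-0.5],[0,0,0],0],[[0,0,0],[0.0369,0.0003,0],0],[[0,0,0],[0.0369,0.0003,0],0],[[0,0,0],[0.0369,0.0003,0],0],[[0,0,0],[0.0368,0.0003,0],0],[[0,0,0],[0,0,0],0],[[0,0,0],[0,0,0.035],0],[[0,0,0],[0,0,0.025],0],[[0,0,0],[0,0,0.01],0],[[0,0,0],[0,0,0],0],[[0,0,0],[0,0,0],0]]'

```text
time: 58.5
ee_pos: [0.6473, 0.0877, 0.0441]
tcp_rot: [179.7, 0.1, 91.1]
wrist_force: [-0.2, -0.4, -2.4]
opening: 0.0491
grasp_force: 59.3
```

Emit:
servo_tool --moves '[[[0,0,0],[-0.0012,0,0.006],0],[[0,0,0],[0,0,0.006],0],[[0,0,0],[0,0,0.005],0],[[0,0,0],[0,0,0.004],0],[[0,0,0],[0,0,0.003],0],[[0,0,0],[0,0,0],0],[[0,0,0],[0,0,0],0]]'

```text
time: 59.2
ee_pos: [0.647, 0.0862, 0.0188]
tcp_rot: [179.7, 0.1, 91.1]
wrist_force: [-0.6, -0.3, -2.9]
opening: 0.0486
grasp_force: 59.4
```

Emit:
servo_tool --moves '[[[0,0,0],[0,0,0.0008],0],[[0,0,0],[0,0,0],0],[[0,0,0],[0,0,0],65],[[0,0,0],[0,0,0],75],[[0,0,0],[0,0,0],80],[[0,0,0],[0,0,-0.04],80],[[0,0,0],[0,0,-0.05],100],[[0,0,0],[0,0,-0.05],100],[[0,0,0],[0,0,-0.05],100],[[0,0,0],[0,0,-0.05],100]]'

```text
time: 60.2
ee_pos: [0.6455, 0.0865, 0.2605]
tcp_rot: [179.7, 0.1, 91.1]
wrist_force: [0.9, -0.6, 0.7]
opening: 0.0854
grasp_force: 0.0
```

Emit:
servo_tool --moves '[[[0,0,0],[-0.0425,-0.012,0],100],[[0,0,0],[-0.0425,-0.012,0],100],[[0,0,0],[-0.0425,-0.012,0],100],[[0,0,0],[-0.0425,-0.012,0],100],[[0,0,0],[-0.0425,-0.012,0],100],[[0,0,0],[-0.0425,-0.012,0],100],[[0,0,0],[0,0,0],100],[[0,0,0],[0,0,0],100]]'

```text
time: 61.0
ee_pos: [0.5785, -0.1707, 0.2584]
tcp_rot: [179.7, 0.1, 91.0]
wrist_force: [-0.0, 0.0, 0.3]
opening: 0.0855
grasp_force: 0.0
```

Run:
```python
from h import *
np.set_printoptions(precision=4,suppress=True)
o,p,d,c=look("f1"); P=cloud(c,d)
X=np.array([.9999,.014]);Y=np.array([-.014,.9999]); B=np.array([.6502,.0185])
def bay(q): e=np.array(q)-B; return np.round([e@X,e@Y],4)
for n,q,h,rad in (("adapter",(.649,.088),.039,.055),("carton",(.6508,.012),.051,.045),("loupe",(.651,-.042),.049,.03),("stamp",(.6515,-.08),.067,.03)):
    try:
        m=top_pts(p,d,c,q,h,rad,.005); r=block(p,d,c,q,h,rad,.005); Z=P[m][:,2]
        A=np.c_[P[m][:,:2],np.ones(m.sum())]; s=np.linalg.lstsq(A,Z,rcond=None)[0]
        print(n,"bay xy",bay(np.array(r[0])/1000),np.round(r[1:][0],1),round(r[2],1),"z",np.median(Z).round(4),"slope",s[:2],m.sum())
    except Exception as e: print(n,e)
for n,q in dict(a=(.5609,.1103),b=(.5614,.0479),c=(.5627,-.0141),d=(.5635,-.0763)).items():
    m=(np.hypot(P[...,0]-q[0],P[...,1]-q[1])<.024)&(d>0)&(P[...,2]>.02)
    r=collar(p,d,c,q,.029); print(n,"z",np.percentile(P[m][:,2],[20,50,80]),"off mm",(r[1]-q)*1000,r[2])
```

```text
t 61.0 tcp [ 0.5785 -0.1707  0.2584] rot [179.71   0.1   90.96]
adapter attempt to get argmax of an empty sequence
carton bay xy [ 0.0001 -0.0229] [51.  31.4] 1.0 z 0.0518 slope [0.0058 0.0146] 1504
loupe bay xy [ 0.0008 -0.0613] [38.2 37.5] 59.9 z 0.0493 slope [-0.0029 -0.0021] 476
stamp bay xy [ 0.0002 -0.1006] [39.3 26.5] 1.0 z 0.0672 slope [0.013  0.0121] 893Traceback (most recent call last):
  File "<stdin>", line 14, in <module>
  File "h.py", line 29, in collar
    m=top_pts(p,d,c,xy,h,.032)
  File "h.py", line 27, in top_pts
    m=l==1+np.argmax(s[1:,4]); return m
           ~~~~~~~~~^^^^^^^^^
    return _wrapfunc(a, 'argmax', axis=axis, out=out, **kwds)
    return bound(*args, **kwds)
ValueError: attempt to get argmax of an empty sequence
```

The stamp and loupe are good. I'll shift along to see the others.

Emit:
servo_tool --moves '[[[0,0,0],[0.04,0,0],100],[[0,0,0],[0.04,0,0],100],[[0,0,0],[0.04,0,0],100],[[0,0,0],[0,0,0],100],[[0,0,0],[0,0,0],100]]'

```text
time: 61.55
ee_pos: [0.5767, -0.0476, 0.2581]
tcp_rot: [179.7, 0.1, 91.3]
wrist_force: [0.1, 0.3, -0.2]
opening: 0.0855
grasp_force: 0.0
```

```bash
cat > fin.py <<'E'
from h import *
np.set_printoptions(precision=4,suppress=True)
f=np.load("f1.npz"); old=(f["p"],f["d"],{k:f[k] for k in("camera_matrix","R","t")})
o,p,d,c=look("f2")
X=np.array([.9999,.014]);Y=np.array([-.014,.9999]); B=np.array([.6502,.0185])
for n,q,h,rad in (("adapter",(.649,.088),.039,.055),("carton",(.6508,.012),.051,.045)):
    P=cloud(c,d); m=top_pts(p,d,c,q,h,rad,.005); r=block(p,d,c,q,h,rad,.005); Z=P[m][:,2]; e=np.array(r[0])/1000-B
    s=np.linalg.lstsq(np.c_[P[m][:,:2],np.ones(m.sum())],Z,rcond=None)[0]
    print(n,np.round([e@X,e@Y],4),r[1],round(r[2],1),"z",np.median(Z).round(4),"slope",s[:2])
for n,q,im in (("a",(.5609,.1103),(p,d,c)),("b",(.5614,.0479),(p,d,c)),("c",(.5627,-.0141),old),("d",(.5635,-.0763),old)):
    P=cloud(im[2],im[1]); m=(np.hypot(P[...,0]-q[0],P[...,1]-q[1])<.021)&(np.hypot(P[...,0]-q[0],P[...,1]-q[1])>.014)&(im[1]>0)
    print(n,m.sum(),"ring z",np.percentile(P[m][:,2],[20,50,80]) if m.any() else None)
    try: r=collar(*im,q,.029); print("  off mm",(r[1]-q)*1000,r[2])
    except Exception as e: print(e)
E
python3 fin.py
```

```text
t 61.55 tcp [ 0.5767 -0.0476  0.2581] rot [179.72   0.11  91.31]
adapter [-0.0009  0.0684] (50.165409088134766, 83.8675308227539) 0.8 z 0.0396 slope [0.0085 0.0028]
carton [ 0.0003 -0.0068] (51.082725524902344, 63.001983642578125) 0.5 z 0.0519 slope [ 0.0079 -0.0015]
a 601 ring z [0.029  0.0297 0.0304]
  off mm [ 0.1354 -2.1864] 23.6486759185791
b 528 ring z [0.0291 0.0298 0.0305]
  off mm [ 0.714  -1.0929] 23.627153396606445
c 611 ring z [0.0291 0.0297 0.0304]
  off mm [ 0.7491 -1.3963] 23.702301025390625
d 508 ring z [0.029  0.0298 0.0305]
  off mm [ 2.577  -0.4092] 23.514352798461914
```

All four collars are seated, with their tops about 30 mm over the table. The four packed things are flat and within tolerance, and the robot is clear, so I'm handing in.

```bash
python3 -c "
from workcell import *
print(job_done())"
```

```text
the job is handed in; nothing more can be done
None
```

The job is handed in at about 62 s: my last measurements showed all four collars seated on posts a–d and the adapter, carton, loupe and stamp flat in one row in the bay, all within the limits; the official verdict was not reported back.

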